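# Pack up the drooping nose of a ring mandrel and hold the wedge tight

### The job

The ring mandrel sits slack in its bench holder, so its free end droops; pack it up so that the ring on it can be hammered. Lay whichever of the two drilled steel bars are needed (one or both, stacked) flat on the worktop under the mandrel close to its free end, then slide the wooden wedge, thin end first, in between the top bar and the mandrel until the nose has risen as far as it goes and everything is firm, without forcing it. Finish while the gripper still holds the wedge in place there, without letting go and with no part of the robot on the mandrel, and leave the hammer, loupe and tweezers alone.

Things in the scene. Friction and masses are not known exactly. Their poses are not given: they have to be found in the camera images.
- nose_under (a point): underside of the mandrel where it is to be propped, on its centre line, 42 mm back from the tip of the free end; moves with the mandrel. y axis along the mandrel to the free end; x axis level, across it, away from the robot. Its height above the worktop is the gap to be packed while the nose droops; fully raised it stands 3 mm higher
- ring_mandrel: the ring mandrel: smooth steel taper 294 mm long, held by its butt in the holder's socket; 24 mm thick 173 mm behind nose_under, 13 mm there, 11 mm at the tip. A gold ring (20 mm across) sits on it 57 mm behind nose_under. Origin below the middle of its length, 130 mm behind nose_under; y runs to the free end
- mandrel (a joint): lift of the nose within the slack of the socket, rad: 0 drooping (about 3 N rests on it), 0.013 against the upper stop, 3 mm higher at nose_under; falls back if not supported. Single readings are noisy; the push tells better: with friction near 0.6 it takes about 4 N while the nose rises and over 10 N once firm, besides the friction of pressing down on the wedge
- holder: holder bolted to the worktop: grey foot 84 x 92 mm, steel column 20 mm thick and 121 mm tall, clamp head with the socket. It cannot move. Origin on the worktop at the column's axis; the mandrel points along its y axis, nose_under is 292 mm from the column. The head is clamped at a height that differs from start to start
- holder_head (a joint): height of the clamp head on its column, m: nose_under stands about 14 mm (drooping) plus this above the worktop. Clamped tight: it does not move
- bar_thin: the thinner dark steel packing bar, 84 x 30 x 8 mm, 0.14 kg, three 9 mm holes through it; origin at the centre of its underside, x along its length, z up. Starts flat on the worktop
- bar_thick: the thicker dark steel packing bar, 84 x 30 x 16 mm, 0.29 kg, three 9 mm holes through it; origin at the centre of its underside, x along its length, z up. Starts flat on the worktop
- wedge: hardwood wedge, 110 mm long, 30 mm wide, 3 mm thick at the thin end, 22 mm at the thick end, flat underneath, sloping on top; origin at the centre of its underside, x towards the thin end. At the mandrel it ends up as thick as the drooping gap above the bars plus 3 mm: choose bars to make that 8 to 16.5 mm (30 to 80 mm from the thin end), so that the thick end stays clear to grip
- chasing_hammer: bystander: hammer with a wooden handle, 228 mm long, 71 mm across the head, lying on the worktop; origin below its middle
- loupe: bystander: folding loupe, 25 x 55 x 12 mm; origin below its middle
- tweezers: bystander: steel tweezers, 151 mm long; origin below their middle

How it is judged (in metres and radians):
On the way:
1. a packing bar lies flat on the worktop under the mandrel, within 45 mm ahead of and 60 mm behind nose_under and within 35 mm to either side, the nose still drooping (((y of bar_thin in the frame of nose_under between -0.06 and 0.045 m and x of bar_thin in the frame of nose_under between -0.035 and 0.035 m and height (world z) of bar_thin below 0.004 m and angle between bar_thin's own z axis and vertical below 0.1 rad) or (y of bar_thick in the frame of nose_under between -0.06 and 0.045 m and x of bar_thick in the frame of nose_under between -0.035 and 0.035 m and height (world z) of bar_thick below 0.004 m and angle between bar_thick's own z axis and vertical below 0.1 rad)) and value of joint mandrel below 0.004 rad), for 0.2 s.
At the end, for the whole second after the job is handed in: Nose against its upper stop (joint mandrel over 0.0105); wedge level within 0.12 rad, still, bearing on the mandrel (over 4 N) and on a bar (over 3 N), close to the free end; a bar flat on the worktop there; fingers grip the wedge (over 3 N), robot off the mandrel (value of joint mandrel above 0.0105 rad and contact force between wedge and ring_mandrel above 4 N and contact force between the fingers and wedge above 3 N and (contact force between wedge and bar_thin above 3 N or contact force between wedge and bar_thick above 3 N) and ((y of bar_thin in the frame of nose_under between -0.06 and 0.045 m and x of bar_thin in the frame of nose_under between -0.035 and 0.035 m and height (world z) of bar_thin below 0.004 m and angle between bar_thin's own z axis and vertical below 0.1 rad) or (y of bar_thick in the frame of nose_under between -0.06 and 0.045 m and x of bar_thick in the frame of nose_under between -0.035 and 0.035 m and height (world z) of bar_thick below 0.004 m and angle between bar_thick's own z axis and vertical below 0.1 rad)) and y of wedge in the frame of nose_under above -0.06 m and angle between wedge's own z axis and vertical below 0.12 rad and contact force between each of the arm, the fingers and ring_mandrel below 0.5 N and linear speed of wedge below 0.02 m/s); the arm keeps its last pose, push and grip.
It fails at once if the wedge is forced: over 60 N between wedge and mandrel (contact force between wedge and ring_mandrel above 60 N).
It fails at once if the hammer is knocked away (over 30 mm) (distance of chasing_hammer from where it was at the start of the episode above 0.03 m).
It fails at once if the loupe is knocked away (over 30 mm) (distance of loupe from where it was at the start of the episode above 0.03 m).
It fails at once if the tweezers is knocked away (over 30 mm) (distance of tweezers from where it was at the start of the episode above 0.03 m).
It also fails if it takes over 72 s, if anything falls off the work surface, if the arm or the gripper's body presses on something with over 40 N, if the wrist force passes 120 N, or if a joint passes its speed limit or range.

### The arm

A 6-joint arm with a two-finger parallel gripper is mounted at the origin on a cart in front of the work surface, level with it; the furniture and walls round the work are solid. World frame = base frame: x ahead of the robot, y to its left, z up, the work surface at z = 0. Lengths are in mm, angles in rad, forces in N, time in s.
With the tool pointing down it reaches from about 375 to 975 mm from the base axis. Payload 3.8 kg.
Tool frame: the origin (TCP) lies on the centre line of the jaws, within the pads' length; the fingertips stand 11 mm ahead of it and the grasp point (between the pads) lies 8 mm behind it; z points along the fingers, y is the line along which they close (so a half turn about z gives the same grasp; the last joint's range is limited). The gripper opens to 88 mm and grips with 3 to 60 N. Pads are 18 mm wide; open, the fingers measure 123 mm over their backs; the gripper's body (75 mm by 187 mm) begins 45 mm behind the grasp point.
Start: joints at [1.29, 0.264, 1.604, -0, 1.274, -0.037], TCP at [162.938, 655.034, 218.106] pointing down, gripper open.
Joint ranges: [-2.63, 2.63], [-0.94, 2.18], [0.31, 2.57], [-1.31, 4.45], [0, 2.66], [-2.55, 2.55]. Speed limits (rad/s): [2.57, 2.57, 3.14, 3.14, 3.14, 3.14].

### API

Orientations are given as a rotation vector (axis times angle).
In Python, from plant import * gives the robot as it stands. The module is installed in compiled form; this text tells all that it offers.
- The arm moves only by the tool servo_tool, never from a script. Its argument "series" is one flat list of numbers, 6 for each row, row after row: the shift along the tool's x, y, z in units of 50 mm (1.0 is 50 mm), then the turn, a rotation vector about the tool's x, y, z in units of 6 degrees (1.0 is 6 degrees). In form: [x, y, z, ax, ay, az, x, y, z, ax, ay, az, ...]. A call has exactly 5 rows; each row shifts and turns the commanded pose from where the row before left it, along the tool's axes as they then stand; what a row does not reach is not made up. A row lasts 1/10 s, in which the tool goes at most 50 mm and 8.59 degrees, less where a joint would pass 70% of its speed; a pose out of reach is approached as far as the arm can. A call is refused whole if a number of a shift passes 1 or a number of a turn 1, either way. A call with a gripper value outside its range is refused whole. "grip" is the closure, from 0 (fully open) to 1 (shut), set as the call begins (left out, the last holds). The fingers move at their own pace and stop on an object; "squeeze" is the grip in N (left out, the last holds). Time passes only in rows, so rows that do not move let the fingers close, or fill a call up. It gives the time, the measured TCP pose, the force, the opening and the grip force at its end, in the units of the state.
- sense(): the state, without advancing time (a new reading comes with each control period).
- read_camera(name): name is "scene" or "top" or "wrist"; returns the picture (480x640x3 uint8, blue, green, red); there is no depth.
- camera_model(name): a dict with "K" (3x3 intrinsics, pixels), "extrinsics" (4x4, takes a point from world to camera coordinates); the wrist camera has in their place "tool_from_camera" (4x4, takes a point from camera to tool coordinates, whose origin is the TCP and whose axes are the flange's). Camera axes: x right, y up, looking along -z (the intrinsics and any distortion apply to the point x, -y, -z); pixel columns grow to the right and rows downward; lengths in mm; the calibration is good to about 2 mm. The wrist camera is an equidistant fisheye: a pixel r from the principal point sees the ray r / f radians off the axis. A picture is of the moment at which its call begins: read the wrist's pose just before it. camera_model takes no time and is no camera call.
- close_job(): hands the job in; it is judged then, once.
The state is a dict: "time_s": time; "joint_pos": joint angles; "dq": joint speeds; "joint_efforts": joint torques, N m; "ee_pos": TCP position; "ee_rot": TCP orientation; "contact_force": force on the tool from outside, world axes, zero at the start; "wrist_torque": the same for the moment, N m; "finger_gap": finger opening in mm; "gripper_force": force on a finger pad.
Only numpy, scipy, OpenCV 4.12 (cv2) and the standard library are available. Lean on these libraries where they do the work, as an engineer would, in place of code of your own. Each camera call takes 0.05 s, during which the arm holds its last target. There are 200 camera calls.

## Working session

There is one attempt and no reset: what is moved stays moved. The work goes in short steps, Python scripts to look and compute and a tool call to move; the robot and the scene stay as the last step left them, time stands still between calls to the robot, and variables do not carry over. Pictures are saved under pics/ and viewed, at most 10 in all, crops included, and the job is handed in when it is done.

Besides the shell and the picture viewer there is one more tool, called as name(argument=value, ...) on one line, values as JSON. servo_tool: Moves the arm, as the interface text tells. Its arguments: {"type":"object","properties":{"series":{"type":"array"},"grip":{"type":"number"},"squeeze":{"type":"number"}},"required":["series"]}

```bash
mkdir -p pics; cat > h.py <<'E'
from plant import *
import numpy as np, cv2
def ray(name,uv):
    m=camera_model(name);K=np.array(m["K"]);E=np.array(m["extrinsics"])
    d=np.linalg.inv(K)@np.array([uv[0],uv[1],1.]);d=np.array([d[0],-d[1],-d[2]])
    R=E[:3,:3];return -R.T@E[:3,3],R.T@d
def plane(name,uv,z):
    o,d=ray(name,uv);return o+d*(z-o[2])/d[2]
def proj(name,p):
    m=camera_model(name);K=np.array(m["K"]);E=np.array(m["extrinsics"])
    c=E[:3,:3]@np.array(p,float)+E[:3,3];q=K@np.array([c[0],-c[1],-c[2]]);return q[:2]/q[2]
def tri(n1,u1,n2,u2):
    o1,d1=ray(n1,u1);o2,d2=ray(n2,u2);t=np.linalg.lstsq(np.c_[d1,-d2],o2-o1,rcond=None)[0]
    a=o1+d1*t[0];b=o2+d2*t[1];return (a+b)/2,np.linalg.norm(a-b)
E
python3 - <<'E'
from h import *
for n in("scene","top"):
    m=camera_model(n);print({k:np.round(v,3).tolist() if not isinstance(v,str) else v for k,v in m.items()})
    cv2.imwrite(f"pics/{n}0.png",read_camera(n))
s=sense();print(s)
E
```

```text
{'K': [[502.524, 0.0, 314.572], [0.0, 502.524, 238.275], [0.0, 0.0, 1.0]], 'extrinsics': [[0.552, -0.834, -0.003, -471.104], [0.548, 0.36, 0.755, -220.777], [-0.629, -0.418, 0.656, -1167.426], [0.0, 0.0, 0.0, 1.0]]}
{'K': [[473.923, 0.0, 326.709], [0.0, 473.923, 248.051], [0.0, 0.0, 1.0]], 'extrinsics': [[-0.014, -1.0, -0.01, -213.257], [0.994, -0.015, 0.106, -517.681], [-0.107, -0.008, 0.994, -1012.775], [0.0, 0.0, 0.0, 1.0]]}
{'time_s': 0.1, 'joint_pos': array([ 1.29012076e+00,  2.64677681e-01,  1.60521381e+00,  1.03736379e-05,
        1.27371874e+00, -3.68952639e-02]), 'dq': array([ 0.00092358, -0.00099349, -0.0028458 ,  0.0012523 , -0.00196859,
       -0.0002282 ]), 'joint_efforts': array([ 5.13396153e-04, -5.03612137e+01, -3.58073115e+01,  7.32243899e-02,
        2.31782009e-02, -6.62860589e-05]), 'ee_pos': array([162.73352048, 654.38962286, 216.92541147]), 'ee_rot': array([-0.38194629, -3.11795539,  0.00312654]), 'contact_force': array([ 0.0632116 , -0.18485425,  0.15704229]), 'wrist_torque': array([-0.02074178, -0.04229662, -0.00541975]), 'gripper_force': 0.0, 'finger_gap': 87.88848147953777}
```

View pics/scene0.png

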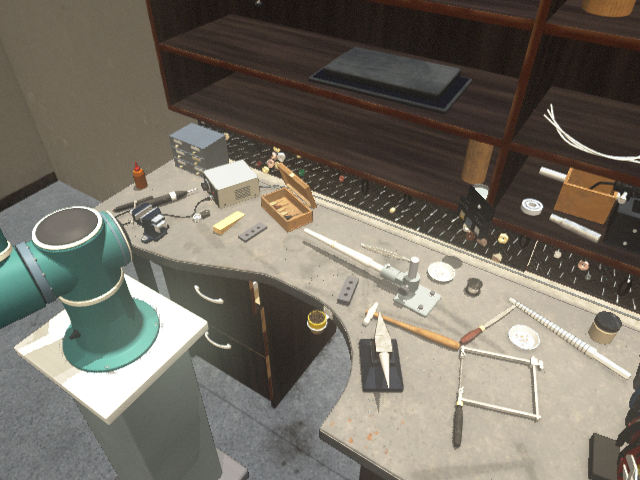

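View pics/top0.png

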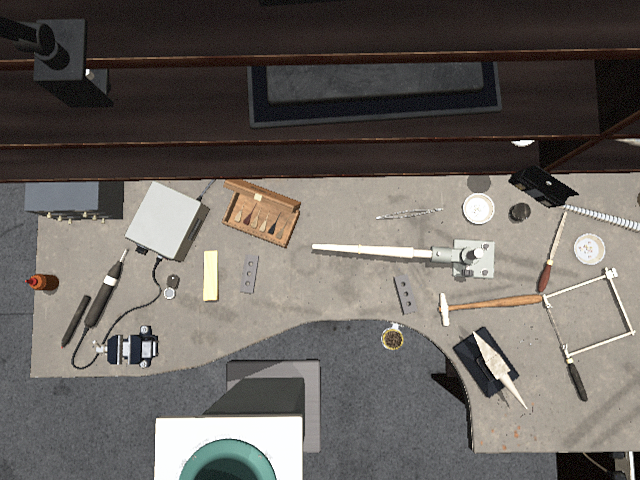

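```bash
python3 - <<'E'
from h import *
S=cv2.imread("pics/scene0.png");T=cv2.imread("pics/top0.png")
a=cv2.resize(T[230:320,190:430],(800,300),interpolation=cv2.INTER_CUBIC)
b=cv2.resize(S[205:310,200:400],None,fx=2.85,fy=2.85,interpolation=cv2.INTER_CUBIC)
b=cv2.copyMakeBorder(b,0,0,0,800-b.shape[1],cv2.BORDER_CONSTANT)
cv2.imwrite("pics/z.png",np.vstack([a,b]))
E
```

```text
(no output)
```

View pics/z.png

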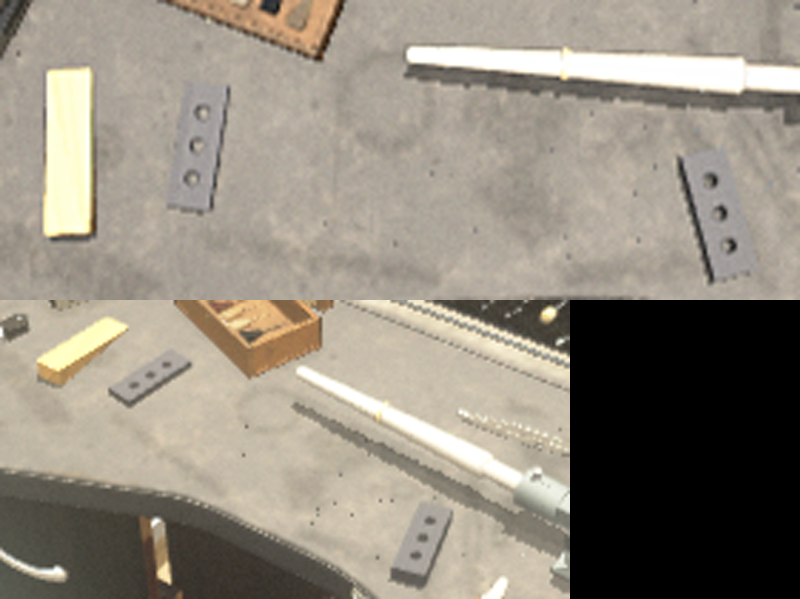

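```bash
python3 - <<'E'
from h import *
T=cv2.imread("pics/top0.png").astype(int);S=cv2.imread("pics/scene0.png").astype(int)
def rect(I,box,f):
    x0,y0,x1,y1=box;m=f(I[y0:y1,x0:x1]).astype(np.uint8)
    m=cv2.morphologyEx(m,cv2.MORPH_CLOSE,np.ones((3,3)))
    c=max(cv2.findContours(m,0,2)[0],key=cv2.contourArea);c=cv2.convexHull(c).reshape(-1,2)+[x0,y0]
    return c
blue=lambda I:(I[...,0]>=I[...,2])&(I.sum(2)<400)
yel=lambda I:(I[...,2]-I[...,0]>45)
bright=lambda I:(I.min(2)>175)
print(T[274,246],T[274,262],T[300,398],S[233,255],T[246,330],T[238,330],T[256,330])
for n,box,f,z in(("wedge",(198,245,222,306),yel,12),("barL",(238,250,264,298),blue,8),("barR",(391,270,418,318),blue,16)):
    c=rect(T,box,f);r=cv2.minAreaRect(c.astype(np.float32));b=cv2.boxPoints(r)
    P=np.array([plane("top",p,z) for p in b]);e=P[1]-P[0];g=P[2]-P[1]
    L=e if np.linalg.norm(e)>np.linalg.norm(g) else g
    print(n,np.round(r[0],1),"ctr",P.mean(0).round(1),"sides",np.linalg.norm(e).round(1),np.linalg.norm(g).round(1),"ang",np.degrees(np.arctan(L[1]/L[0])).round(1))
# mandrel
def edges(I,cols):
    out=[]
    for u in cols: out.append((u,I(u)))
    return out
for name,I,box in(("top",T,(300,225,425,270)),("scene",S,(290,215,385,285))):
    x0,y0,x1,y1=box;m=(I[y0:y1,x0:x1].min(2)>(165 if name=="top" else 165)).astype(np.uint8)
    n,l,st,ct=cv2.connectedComponentsWithStats(m);k=1+st[1:,4].argmax();ys,xs=np.where(l==k)
    print(name,st[k]+[x0,y0,0,0,0],"tipx",xs.min()+x0,(ys[xs<=xs.min()+1].mean()+y0))
    for u in range(xs.min(),xs.max(),12):
        q=ys[xs==u];print(u+x0,q.min()+y0,q.max()+y0,end=" | ")
    print()
print(tri("top",(311.8,246.5),"scene",(304.5,231)))
E
```

```text
[160 159 165] [153 165 174] [117 120 129] [148 155 162] [255 255 255] [151 165 172] [121 129 133]
wedge [210.5 275. ] ctr [460.2  37.6  12. ] sides 33.5 110.8 ang 0.6
barL [253.  288.5] ctr [428.8 -56.1   8. ] sides 0.0 2.2 ang 0.1
barR [401. 304.] ctr [ 390.2 -381.3   16. ] sides 0.0 0.0 ang nan
top [312 244 113  14 883] tipx 312 246.0
312 245 247 | 324 244 249 | 336 244 250 | 348 245 251 | 360 245 252 | 372 246 253 | 384 246 254 | 396 247 255 | 408 247 257 | 420 250 256 | 
scene [ 290  215   95   58 2869] tipx 290 233.33333333333334
290 233 233 | 302 228 236 | 314 216 241 | 326 215 247 | 338 215 253 | 350 215 259 | 362 215 262 | 374 220 267 | 
(array([ 517.85002142, -188.66323931,   33.21270483]), np.float64(0.5725666338292115))<stdin>:16: RuntimeWarning: invalid value encountered in scalar divide
```

```bash
python3 - <<'E'
from h import *
T=cv2.imread("pics/top0.png");S=cv2.imread("pics/scene0.png")
def r(I):
    I=cv2.GaussianBlur(I,(3,3),0).astype(float);return (I[...,2]-I[...,0])/I.mean(2)
for n,box,z in(("barL",(236,248,266,300),8),("barR",(389,268,420,322),16)):
  x0,y0,x1,y1=box
  for th in(.07,.09):
    m=(r(T)[y0:y1,x0:x1]<th).astype(np.uint8);m=cv2.morphologyEx(m,cv2.MORPH_OPEN,np.ones((3,3)))
    cs=cv2.findContours(m,0,2)[0];c=max(cs,key=cv2.contourArea)+[x0,y0]
    b=cv2.boxPoints(cv2.minAreaRect(c.astype(np.float32)))
    P=np.array([plane("top",p,z) for p in b]);e=P[1]-P[0];g=P[2]-P[1]
    L=e if np.linalg.norm(e)>np.linalg.norm(g) else g
    print(n,th,b.round(1).tolist(),"ctr",P.mean(0).round(1),"sides",np.linalg.norm(e).round(1),np.linalg.norm(g).round(1),"ang",np.degrees(np.arctan(L[1]/L[0])).round(1))
N=[]
for name,I,box,th in(("top",T,(300,225,425,270),190),("scene",S,(296,215,372,285),200)):
    x0,y0,x1,y1=box;m=(I[y0:y1,x0:x1].min(2)>th).astype(np.uint8)
    n,l,st,ct=cv2.connectedComponentsWithStats(m);k=1+st[1:,4].argmax();ys,xs=np.where(l==k)
    us=np.arange(xs.min()+4,xs.max()-3);q=np.array([[ys[xs==u].min(),ys[xs==u].max()] for u in us])
    A=np.polyfit(us,q.mean(1),1);f=lambda u:(u+x0,np.polyval(A,u)+y0)
    w=np.polyfit(us,q[:,1]-q[:,0]+1,1)
    a,b=f(us[0]),f(us[-1]);o,d1=ray(name,a);_,d2=ray(name,b);nn=np.cross(d1,d2);nn/=np.linalg.norm(nn)
    N.append((nn,o));print(name,"tip col",xs.min()+x0,f(xs.min()),a,b,"res",(q.mean(1)-np.polyval(A,us)).std(),"w",np.polyval(w,[us[0],us[-1]]))
A=np.array([N[0][0],N[1][0]]);bb=[N[0][0]@N[0][1],N[1][0]@N[1][1]]
d=np.cross(*A);d/=np.linalg.norm(d);d*=np.sign(d[1]);p=np.linalg.lstsq(A,bb,rcond=None)[0]
for y in(-190,-230,-300,-400):print(p+d*(y-p[1])/d[1])
print(d)
E
```

```text
barL 0.07 [[239.5, 291.0], [245.10000610351562, 254.10000610351562], [258.3999938964844, 256.1000061035156], [252.6999969482422, 293.0]] ctr [462.2 -46.9   8. ] sides 82.8 30.0 ang -8.5
barL 0.09 [[238.8000030517578, 291.1000061035156], [245.10000610351562, 253.1999969482422], [259.1000061035156, 255.5], [252.8000030517578, 293.5]] ctr [462.8 -47.    8. ] sides 85.3 31.7 ang -9.2
barR 0.07 [[393.29998779296875, 276.79998779296875], [407.20001220703125, 273.1000061035156], [417.0, 310.20001220703125], [403.20001220703125, 313.8999938964844]] ctr [ 413.2 -391.1   16. ] sides 31.5 83.4 ang 13.1
barR 0.09 [[392.5, 276.79998779296875], [407.1000061035156, 272.70001220703125], [417.6000061035156, 310.29998779296875], [402.8999938964844, 314.3999938964844]] ctr [ 413.  -390.8   16. ] sides 33.5 84.6 ang 13.7
top tip col 312 (np.int64(312), np.float64(245.50479646140025)) (np.int64(316), np.float64(245.77044025157232)) (np.int64(420), np.float64(252.67717879604672)) res 0.24027655157518865 w [5.55507637 9.49254268]
scene tip col 304 (np.int64(304), np.float64(228.43842734092803)) (np.int64(308), np.float64(230.427868852459)) (np.int64(367), np.float64(259.77213114754096)) res 0.2746093573736577 w [4.04043716 8.09289617]
[ 518.95553591 -190.           40.56870315]
[ 515.61440165 -230.           41.07423116]
[ 509.76741672 -300.           41.95890518]
[ 501.41458109 -400.           43.2227252 ]
[ 0.08323188  0.99645063 -0.01259334]
```

```bash
python3 - <<'E'
from h import *
T=cv2.imread("pics/top0.png").astype(float).min(2);S=cv2.imread("pics/scene0.png").astype(float).min(2)
def edge(col,lo):  # walk: first half crossing
    return col
def edges(I,us,y0,y1):
    out=[]
    for u in us:
        c=I[y0(u):y1(u),u];k=c.argmax();h1=(c[k]+np.median(c[:5]))/2;h2=(c[k]+c[k+3:k+9].min())/2
        i=k
        while c[i]>h1:i-=1
        a=i+(h1-c[i])/(c[i+1]-c[i]);j=k
        while c[j]>h2:j+=1
        b=j-1+(c[j-1]-h2)/(c[j-1]-c[j]);out.append((u,a+y0(u),b+y0(u)))
    return np.array(out)
ut=np.arange(318,360);et=edges(T,ut,lambda u:232,lambda u:262)
us=np.arange(309,331);es=edges(S,us,lambda u:int(230+.5*(u-308))-12,lambda u:int(230+.5*(u-308))+14)
print(et[::8].round(1).tolist());print(es[::4].round(1).tolist())
for u in(315,322):print(S[int(230+.5*(u-308))-8:int(230+.5*(u-308))+14,u])
def pl(name,e,k):
    A=np.polyfit(e[:,0],e[:,k],1);a,b=[(u,np.polyval(A,u)) for u in(e[0,0],e[-1,0])]
    o,d1=ray(name,a);_,d2=ray(name,b);n=np.cross(d1,d2);n/=np.linalg.norm(n);return n,o
y,r=-230,6.5
def solve(cs):
    A=[];b=[]
    for n,o,s in cs:
        if n[2]<0:n=-n
        A.append(n[[0,2]]);b.append(n@o-n[1]*y+s*r)
    return np.linalg.lstsq(np.array(A),b,rcond=None)[0]
t1,t2=pl("top",et,1),pl("top",et,2);s1,s2=pl("scene",es,1),pl("scene",es,2)
def sg(n,o,up): # sign so axis is displaced toward inside
    n=n if n[2]>0 else -n;return n,o
print([ (p[0]*np.sign(p[0][2])).round(3).tolist() for p in(t1,t2,s1,s2)])
tx=[(*sg(*t1,1),0)]
# top: edge1 is far (+x) side, edge2 near side
def con(p,inside):
    n,o=p;n=n if n[2]>0 else -n;return n,o,(1 if n@inside>0 else -1)
P,M,D,U=np.array([1,0,0]),np.array([-1,0,0]),np.array([0,0,-1]),np.array([0,0,1])
T1,T2=con(t1,M),con(t2,P);S1,S2=con(s1,D),con(s2,U)
print("t1t2s1",solve([T1,T2,S1]),"all",solve([T1,T2,S1,S2]),"t1s1",solve([T1,S1]),"s2",solve([T1,T2,S2]))
E
```

```text
[[318.0, 243.7, 248.6], [326.0, 243.7, 249.4], [334.0, 244.1, 250.1], [342.0, 244.6, 250.9], [350.0, 244.8, 251.6], [358.0, 245.9, 252.2]]
[[309.0, 225.8, 233.0], [313.0, 231.0, 235.1], [317.0, 232.7, 237.3], [321.0, 234.6, 239.4], [325.0, 236.6, 241.6], [329.0, 238.6, 243.7]]
[165. 170. 174. 172. 170. 171. 170. 210. 253. 255. 251. 215. 167. 149.
 173. 171. 169. 168. 164. 165. 164. 152.]
[171. 171. 177. 176. 176. 172. 203. 252. 255. 254. 249. 198. 159. 164.
 171. 173. 169. 162. 165. 158. 142. 108.]
[[0.992, -0.056, 0.115], [0.989, -0.107, 0.102], [0.744, -0.118, 0.658], [0.739, -0.072, 0.669]]
t1t2s1 [515.06458565  42.20177668] all [515.01338764  42.64743888] t1s1 [514.74024129  42.57701212] s2 [514.97063811  43.05988128]
```

```bash
cat >> h.py <<'E'
from scipy.spatial.transform import Rotation as Ro
def pose():
    s=sense();R=Ro.from_rotvec(s["ee_rot"]).as_matrix();return s,np.degrees(np.arctan2(R[1,0],R[0,0])),R
def plan(wps,start=None):
    """wps: (x,y,z,yaw_deg,rows)"""
    s,a,R=pose();p=np.array(s["ee_pos"])
    if start is not None:p,a=np.array(start[:3],float),start[3]
    out=[]
    for x,y,z,yaw,n in wps:
        for i in range(n):
            k=n-i;d=(np.array([x,y,z])-p)/k;da=((yaw-a+180)%360-180)/k if abs(yaw-a)>=180 else (yaw-a)/k
            c,q=np.cos(np.radians(a)),np.sin(np.radians(a));B=np.array([[c,q,0],[q,-c,0],[0,0,-1]])
            r=np.round(B.T@d/50,2);t=round(-da/6,2)+0.
            p=p+B@r*50;a-=t*6;out.append([*(r+0.),0,0,t])
    out+= [[0]*6]*(-len(out)%5)
    for i in range(0,len(out),5):print([float(v) if v%1 else int(v) for r in out[i:i+5] for v in r])
    print("from",s["ee_pos"].round(1),"end",p.round(1),round(a,1),"F",s["contact_force"].round(1),"gap",round(s["finger_gap"],1),"gf",round(s["gripper_force"],1))
E
python3 - <<'E'
from h import *
print(proj("scene",(462.5,-47,8)),plane("top",(311.5,245.4),41))
plan([(440,60,217,90,15),(384,-398,120,13.5,15)])
E
```

```text
[252.57992922 230.63873608] [ 519.21852908 -188.1212861    41.        ]
[-0.55, -0.68, 0, 0, 0, 0.84, -0.61, -0.63, 0, 0, 0, 0.85, -0.66, -0.57, 0, 0, 0, 0.84, -0.71, -0.51, 0, 0, 0, 0.85, -0.75, -0.45, 0, 0, 0, 0.84]
[-0.79, -0.38, 0, 0, 0, 0.85, -0.82, -0.31, 0, 0, 0, 0.84, -0.84, -0.23, 0, 0, 0, 0.85, -0.86, -0.16, 0, 0, 0, 0.84, -0.87, -0.08, 0, 0, 0, 0.85]
[-0.87, -0.01, 0, 0, 0, 0.84, -0.87, 0.07, 0, 0, 0, 0.85, -0.86, 0.15, 0, 0, 0, 0.84, -0.85, 0.23, 0, 0, 0, 0.85, -0.82, 0.3, 0, 0, 0, 0.84]
[-0.61, -0.08, 0.13, 0, 0, 0.85, -0.62, -0.02, 0.13, 0, 0, 0.85, -0.61, 0.03, 0.13, 0, 0, 0.85, -0.61, 0.09, 0.13, 0, 0, 0.85, -0.6, 0.14, 0.13, 0, 0, 0.85]
[-0.58, 0.2, 0.13, 0, 0, 0.85, -0.56, 0.25, 0.13, 0, 0, 0.85, -0.54, 0.3, 0.13, 0, 0, 0.85, -0.51, 0.34, 0.13, 0, 0, 0.85, -0.48, 0.39, 0.13, 0, 0, 0.85]
[-0.44, 0.43, 0.13, 0, 0, 0.85, -0.4, 0.46, 0.13, 0, 0, 0.85, -0.36, 0.5, 0.13, 0, 0, 0.85, -0.32, 0.53, 0.12, 0, 0, 0.85, -0.27, 0.56, 0.13, 0, 0, 0.85]
from [162.7 654.4 216.9] end [ 384.1 -398.2  119.9] 13.5 F [ 0.1 -0.2  0.2] gap 87.9 gf 0.0
```

servo_tool(series=[-0.55, -0.68, 0, 0, 0, 0.84, -0.61, -0.63, 0, 0, 0, 0.85, -0.66, -0.57, 0, 0, 0, 0.84, -0.71, -0.51, 0, 0, 0, 0.85, -0.75, -0.45, 0, 0, 0, 0.84], grip=0)

```text
time_s: 0.6
ee_pos: [255.6, 455.0, 217.5]
ee_rot: [1.061, 2.957, -0.001]
contact_force: [1.0, -0.3, 0.6]
finger_gap: 88.2
gripper_force: 0.0
```

servo_tool(series=[-0.79, -0.38, 0, 0, 0, 0.85, -0.82, -0.31, 0, 0, 0, 0.84, -0.84, -0.23, 0, 0, 0, 0.85, -0.86, -0.16, 0, 0, 0, 0.84, -0.87, -0.08, 0, 0, 0, 0.85])

```text
time_s: 1.1
ee_pos: [348.1, 257.1, 217.8]
ee_rot: [1.684, 2.652, -0.0]
contact_force: [0.1, 0.0, 0.1]
finger_gap: 88.3
gripper_force: 0.0
```

servo_tool(series=[-0.87, -0.01, 0, 0, 0, 0.84, -0.87, 0.07, 0, 0, 0, 0.85, -0.86, 0.15, 0, 0, 0, 0.84, -0.85, 0.23, 0, 0, 0, 0.85, -0.82, 0.3, 0, 0, 0, 0.84])

```text
time_s: 1.6
ee_pos: [440.5, 59.1, 217.9]
ee_rot: [-2.225, -2.217, -0.0]
contact_force: [1.1, 0.2, -0.0]
finger_gap: 88.1
gripper_force: 0.0
```

servo_tool(series=[-0.61, -0.08, 0.13, 0, 0, 0.85, -0.62, -0.02, 0.13, 0, 0, 0.85, -0.61, 0.03, 0.13, 0, 0, 0.85, -0.61, 0.09, 0.13, 0, 0, 0.85, -0.6, 0.14, 0.13, 0, 0, 0.85])

```text
time_s: 2.1
ee_pos: [420.4, -93.0, 185.0]
ee_rot: [-2.66, -1.672, 0.0]
contact_force: [0.8, 1.1, -0.3]
finger_gap: 88.3
gripper_force: 0.0
```

servo_tool(series=[-0.58, 0.2, 0.13, 0, 0, 0.85, -0.56, 0.25, 0.13, 0, 0, 0.85, -0.54, 0.3, 0.13, 0, 0, 0.85, -0.51, 0.34, 0.13, 0, 0, 0.85, -0.48, 0.39, 0.13, 0, 0, 0.85])

```text
time_s: 2.6
ee_pos: [402.5, -245.6, 152.5]
ee_rot: [-2.963, -1.043, 0.0]
contact_force: [0.4, 0.4, 0.5]
finger_gap: 88.0
gripper_force: 0.0
```

servo_tool(series=[-0.44, 0.43, 0.13, 0, 0, 0.85, -0.4, 0.46, 0.13, 0, 0, 0.85, -0.36, 0.5, 0.13, 0, 0, 0.85, -0.32, 0.53, 0.12, 0, 0, 0.85, -0.27, 0.56, 0.13, 0, 0, 0.85])

```text
time_s: 3.1
ee_pos: [383.7, -398.5, 120.4]
ee_rot: [-3.12, -0.364, 0.001]
contact_force: [-0.6, -0.2, 1.0]
finger_gap: 88.2
gripper_force: 0.0
```

```bash
python3 - <<'E'
from h import *
m=camera_model("wrist");print({k:np.round(v,3).tolist() if not isinstance(v,str) else v for k,v in m.items()})
s,a,R=pose();print(s["time_s"],s["ee_pos"],a,R[:,2]);cv2.imwrite("pics/w1.png",read_camera("wrist"))
plan([(384,-398,12.5,13.5,5)])
E
```

```text
{'K': [[371.648, 0.0, 322.79], [0.0, 371.648, 240.214], [0.0, 0.0, 1.0]], 'tool_from_camera': [[-0.0, 0.955, 0.297, 76.282], [1.0, 0.0, 0.0, 0.115], [0.0, 0.297, -0.955, -166.041], [0.0, 0.0, 0.0, 1.0]]}
3.1 [ 383.69198125 -398.45572519  120.41222672] 13.292902794856657 [-4.58906726e-04  6.32001859e-04 -9.99999695e-01]
[0.01, -0.02, 0.43, 0, 0, -0.02, 0.01, -0.02, 0.43, 0, 0, -0.01, 0.01, -0.01, 0.43, 0, 0, -0.02, 0, -0.02, 0.43, 0, 0, -0.01, 0.01, -0.01, 0.42, 0, 0, -0.02]
from [ 383.1 -402.5  119.7] end [ 384.1 -398.2   12.7] 13.5 F [-0.4 -4.  -0.3] gap 88.4 gf 0.0
```

View pics/w1.png

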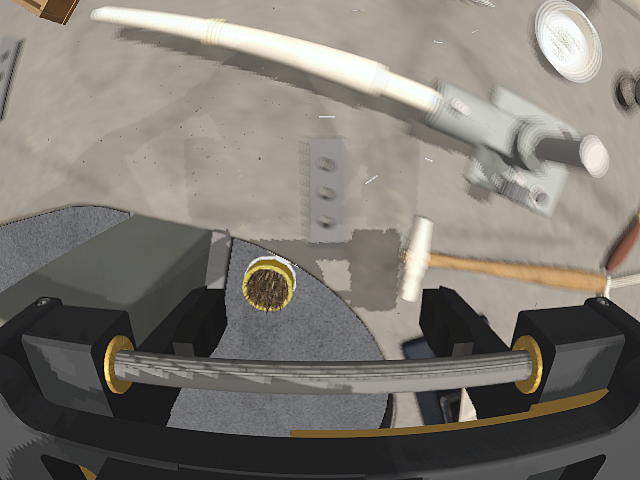

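servo_tool(series=[0, 0, 0, 0, 0, 0, 0, 0, 0, 0, 0, 0, 0, 0, 0, 0, 0, 0, 0, 0, 0, 0, 0, 0, 0, 0, 0, 0, 0, 0], grip=0.43)

```text
time_s: 3.65
ee_pos: [384.6, -396.8, 121.4]
ee_rot: [3.119, 0.372, 0.0]
contact_force: [0.5, 0.2, 1.0]
finger_gap: 51.0
gripper_force: 0.0
```

```bash
cat >> h.py <<'E'
def wray(uv,s):
    m=camera_model("wrist");K=np.array(m["K"]);C=np.array(m["tool_from_camera"])
    d=(np.array(uv,float)-K[:2,2])/K[0,0];t=np.linalg.norm(d);k=np.sin(t)/t
    v=np.array([d[0]*k,-d[1]*k,-np.cos(t)]);R=Ro.from_rotvec(s["ee_rot"]).as_matrix()
    return np.array(s["ee_pos"])+R@C[:3,3],R@C[:3,:3]@v
def wplane(uv,z,s):
    o,d=wray(uv,s);return o+d*(z-o[2])/d[2]
def wtri(uv,s,name,uv2):
    o1,d1=wray(uv,s);o2,d2=ray(name,uv2);t=np.linalg.lstsq(np.c_[d1,-d2],o2-o1,rcond=None)[0]
    a=o1+d1*t[0];b=o2+d2*t[1];return (a+b)/2,np.linalg.norm(a-b)
E
python3 - <<'E'
from h import *
s,a,R=pose();W=read_camera("wrist");cv2.imwrite("pics/w2.png",W)
B=cv2.GaussianBlur(W,(3,3),0).astype(float);r=(B[...,2]-B[...,0])/B.mean(2)
x0,y0,x1,y1=285,110,375,248
m=((r<.085)&(B.mean(2)<190))[y0:y1,x0:x1].astype(np.uint8);m=cv2.morphologyEx(m,cv2.MORPH_OPEN,np.ones((5,5)))
c=max(cv2.findContours(m,0,2)[0],key=cv2.contourArea)+[x0,y0];b=cv2.boxPoints(cv2.minAreaRect(c.astype(np.float32)))
P=np.array([wplane(q,16,s) for q in b]);print(b.round(),P.round(1).tolist(),P.mean(0).round(1),np.linalg.norm(P-np.roll(P,1,0),axis=1))
cv2.imwrite("pics/w2c.png",cv2.resize(np.vstack([W[0:250,60:460]]),(800,500)))
plan([(384,-398,12.5,13.5,5)])
E
```

```text
[[303. 138.]
 [344. 138.]
 [344. 247.]
 [303. 247.]] [[448.6, -366.8, 16.0], [455.5, -395.6, 16.0], [375.3, -416.0, 16.0], [367.9, -385.3, 16.0]] [ 411.8 -390.9   16. ] [82.78273217 29.61495166 82.79748341 31.57908615]
[0, 0, 0.44, 0, 0, 0, 0, 0, 0.43, 0, 0, 0, -0.01, 0.01, 0.44, 0, 0, 0, 0, 0, 0.43, 0, 0, 0.01, -0.01, 0.01, 0.44, 0, 0, 0]
from [ 384.6 -396.9  121.4] end [ 383.9 -398.2   12.4] 13.5 F [-0.1 -0.5  0.6] gap 50.4 gf 0.0
```

View pics/w2c.png

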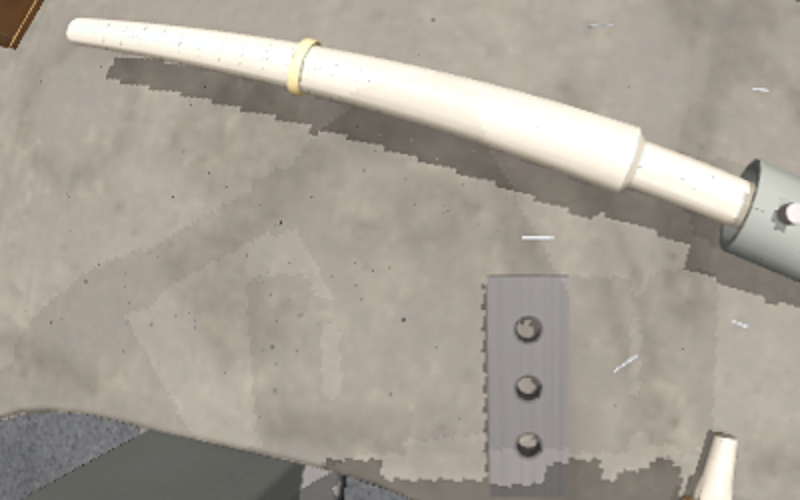

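servo_tool(series=[0, 0, 0.43, 0, 0, 0, 0, 0, 0.43, 0, 0, 0, 0, 0.01, 0.43, 0, 0, 0, 0, 0, 0.43, 0, 0, 0, -0.01, 0.01, 0.43, 0, 0, 0])

```text
time_s: 4.2
ee_pos: [384.3, -398.4, 13.1]
ee_rot: [3.119, 0.371, 0.001]
contact_force: [-0.8, -0.3, 0.7]
finger_gap: 50.3
gripper_force: 0.0
```

servo_tool(series=[0, 0, 0, 0, 0, 0, 0, 0, 0, 0, 0, 0, 0, 0, 0, 0, 0, 0, 0, 0, 0, 0, 0, 0, 0, 0, 0, 0, 0, 0], grip=1, squeeze=30)

```text
time_s: 4.7
ee_pos: [384.7, -399.3, 14.8]
ee_rot: [3.118, 0.369, 0.002]
contact_force: [-0.2, -0.4, 1.0]
finger_gap: 12.5
gripper_force: 0.0
```

```bash
python3 - <<'E'
from h import *
s0=dict(ee_pos=[384.6,-397,121.4],ee_rot=[3.119,.372,0])
print("tip",wtri((94,16),s0,"top",(311.3,245.6)), "ring far edge", wtri((60+308/2,41/2),s0,"top",(190+566/3.333,230+47/3.333)),wtri((60+294/2,92/2),s0,"top",(190+566/3.333,230+79/3.333)))
s,a,R=pose();print(s["time_s"],s["ee_pos"],a,s["contact_force"],s["finger_gap"],s["gripper_force"])
E
```

```text
tip (array([ 517.36520092, -187.3094925 ,   38.28148682]), np.float64(3.483136516511712)) ring far edge (array([ 518.12445015, -291.88317969,   45.22415299]), np.float64(3.8046151433014423)) (array([ 498.38174402, -291.78464922,   46.44369805]), np.float64(1.4117576623629575))
4.7 [ 384.71533951 -399.33232266   14.84439181] 13.512319053370547 [-0.24045008 -0.44343682  1.02286828] 12.47860963491733 0.0
```

```bash
python3 - <<'E'
from h import *
W=read_camera("wrist");T=read_camera("top");S=read_camera("scene")
print(sense()["finger_gap"])
a=cv2.resize(T[230:340,330:490],(580,399));b=cv2.resize(S[260:340,300:400],(220,176));b=cv2.copyMakeBorder(b,0,223,0,0,cv2.BORDER_CONSTANT)
w=cv2.resize(W[0:400,200:440],(0,0),fx=.5,fy=.5);w=cv2.copyMakeBorder(w,0,0,0,680,cv2.BORDER_CONSTANT)
cv2.imwrite("pics/chk.png",np.vstack([np.hstack([a,b]),w])[:600])
E
```

```text
1.071298670304543
```

View pics/chk.png

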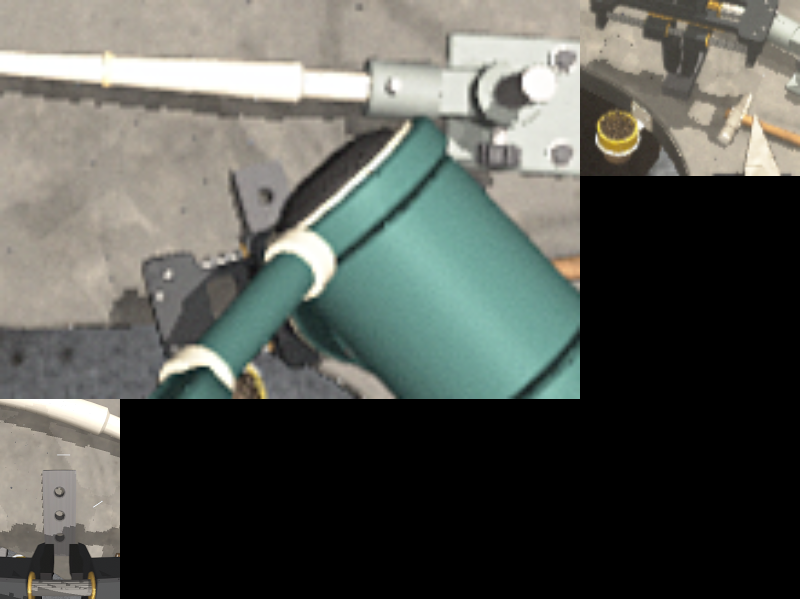

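```bash
python3 - <<'E'
from h import *
s,a,R=pose();W=read_camera("wrist");cv2.imwrite("pics/w3.png",W)
print(s["ee_pos"],s["finger_gap"],s["contact_force"])
B=cv2.GaussianBlur(W,(3,3),0).astype(float)
cv2.imwrite("pics/w3c.png",cv2.resize(W[100:400,200:450],(667,600*0+800*3//3)) [:600] if 0 else cv2.resize(W[120:400,200:450],(535,600)))
E
```

```text
[ 384.28137001 -398.91111878   14.19393489] 1.071298670304543 [ 0.01418809 -0.15446991 -0.27028634]
```

View pics/w3c.png

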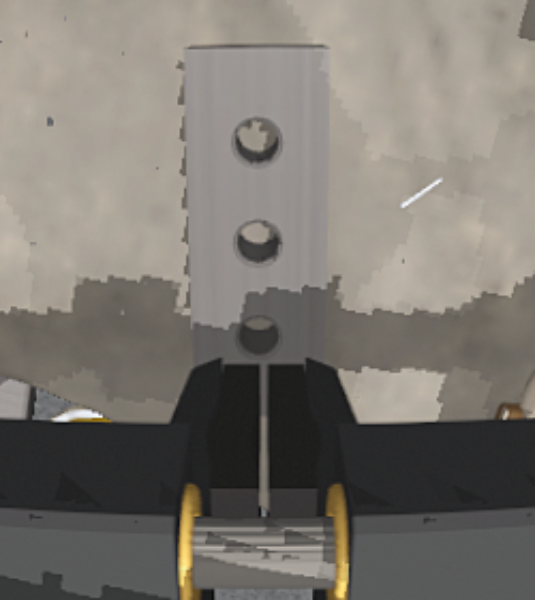

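```bash
python3 - <<'E'
from h import *
s=sense();f=lambda x,y:(200+x*250/535,120+y*280/600)
for z in(16,8):
  for q in((256,46),(257,138),(258,240),(259,334),(263,362),(186,47),(329,47)):print(z,q,wplane(f(*q),z,s).round(1))
E
```

```text
16 (256, 46) [ 452.3 -381.1   16. ]
16 (257, 138) [ 433.8 -385.7   16. ]
16 (258, 240) [ 412.4 -391.    16. ]
16 (259, 334) [ 391.2 -396.3   16. ]
16 (263, 362) [ 384.7 -398.8   16. ]
16 (186, 47) [ 448.9 -367.2   16. ]
16 (329, 47) [ 455.7 -395.6   16. ]
8 (256, 46) [ 452.1 -381.1    8. ]
8 (257, 138) [ 432.6 -386.     8. ]
8 (258, 240) [ 410.1 -391.5    8. ]
8 (259, 334) [ 388.  -397.1    8. ]
8 (263, 362) [ 381.2 -399.7    8. ]
8 (186, 47) [ 448.5 -366.5    8. ]
8 (329, 47) [ 455.6 -396.3    8. ]
```

servo_tool(series=[0, 0, 0.02, 0, 0, 0, 0, 0, 0.02, 0, 0, 0, 0, 0, 0.02, 0, 0, 0, 0, 0, 0, 0, 0, 0, 0, 0, 0, 0, 0, 0])

```text
time_s: 5.4
ee_pos: [384.0, -398.5, 10.5]
ee_rot: [-3.12, -0.369, 0.0]
contact_force: [0.3, -0.0, -0.0]
finger_gap: 0.2
gripper_force: 0.0
```

```bash
python3 - <<'E'
from h import *
for i in range(4):
    S=read_camera("scene");s=sense();print(s["ee_pos"].round(1),s["contact_force"].round(1),s["finger_gap"],s["joint_efforts"].round(1))
cv2.imwrite("pics/s4.png",cv2.resize(S[230:350,280:440],(800,600),interpolation=cv2.INTER_CUBIC))
print(proj("scene",s["ee_pos"]+[0,0,-11]),proj("scene",s["ee_pos"]))
E
```

```text
[ 384.  -398.5   10.5] [-0.6 -0.1  0.1] 0.8514277512071591 [  0.  -42.  -28.    0.1  -0.   -0. ]
[ 384.  -398.6   10.6] [-0.   0.4 -0.4] 0.3617234006518081 [ -0.  -42.  -28.    0.1  -0.   -0. ]
[ 384.1 -398.6   10.6] [0.  0.7 0.4] 0.49896319944238476 [ -0.  -42.  -28.    0.1  -0.   -0. ]
[ 384.  -398.6   10.6] [-0.2 -0.4 -1. ] 0.1342231421234344 [ -0.  -42.  -28.    0.1  -0.   -0. ]
[344.18367764 300.60496767] [344.34533997 297.59057258]
```

View pics/s4.png

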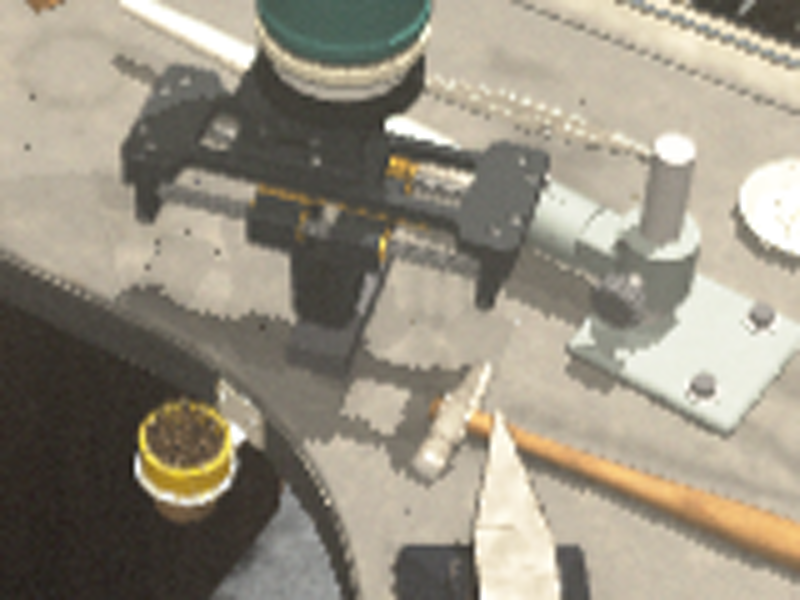

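servo_tool(series=[0, 0, 0.02, 0, 0, 0, 0, 0, 0.02, 0, 0, 0, 0, 0, 0.02, 0, 0, 0, 0, 0, 0, 0, 0, 0, 0, 0, 0, 0, 0, 0])

```text
time_s: 6.1
ee_pos: [384.0, -398.6, 7.6]
ee_rot: [-3.12, -0.37, 0.0]
contact_force: [0.1, -0.5, -0.9]
finger_gap: 0.2
gripper_force: 0.0
```

```bash
python3 - <<'E'
from h import *
s,a,R=pose();print(s["ee_pos"].round(1),s["contact_force"].round(1),s["joint_efforts"].round(1))
W=read_camera("wrist");cv2.imwrite("pics/w5.png",W)
# finger tip row in w3 vs w5 : dark region between u=300..345
for n in("w3","w5"):
    I=cv2.imread(f"pics/{n}.png").mean(2);print(n,[int(I[r,310]) for r in range(268,310,2)])
# my check of bar hole spacing for camera height: rows of far edge
for n in("w3","w5"):
    I=cv2.imread(f"pics/{n}.png").mean(2);print(n,[int(I[r,345]) for r in range(130,155)], [int(I[200,u]) for u in range(280,300)],[int(I[200,u]) for u in range(345,362)])
E
```

```text
[ 384.  -398.6    7.6] [ 0.1 -0.5 -0.9] [ -0.  -42.1 -27.8   0.1  -0.   -0. ]
w3 [146, 125, 92, 81, 78, 78, 78, 92, 94, 94, 99, 38, 30, 29, 29, 30, 27, 29, 30, 29, 29]
w5 [144, 144, 143, 149, 90, 93, 81, 76, 79, 88, 99, 38, 28, 30, 28, 29, 28, 29, 30, 29, 29]
w3 [170, 170, 170, 170, 170, 171, 171, 166, 162, 169, 145, 92, 131, 158, 154, 153, 152, 152, 153, 152, 152, 153, 152, 152, 153] [162, 162, 164, 156, 93, 100, 98, 146, 145, 145, 145, 148, 149, 147, 146, 145, 145, 144, 144, 145] [145, 144, 144, 145, 146, 146, 148, 147, 151, 155, 154, 155, 156, 157, 157, 158, 157]
w5 [168, 169, 162, 164, 169, 170, 165, 159, 160, 165, 138, 87, 135, 161, 157, 156, 156, 156, 156, 155, 155, 156, 156, 156, 156] [163, 163, 166, 161, 96, 100, 126, 145, 144, 145, 146, 147, 148, 146, 146, 145, 145, 143, 144, 146] [149, 147, 146, 144, 145, 145, 146, 145, 148, 147, 150, 153, 154, 155, 156, 155, 156]
```

servo_tool(series=[0, 0, 0.02, 0, 0, 0, 0, 0, 0.02, 0, 0, 0, 0, 0, 0.02, 0, 0, 0, 0, 0, 0, 0, 0, 0, 0, 0, 0, 0, 0, 0])

```text
time_s: 6.65
ee_pos: [384.0, -398.6, 4.5]
ee_rot: [-3.12, -0.37, 0.0]
contact_force: [-0.2, 1.0, 0.6]
finger_gap: 0.3
gripper_force: 0.0
```

servo_tool(series=[0, 0, 0.02, 0, 0, 0, 0, 0, 0.02, 0, 0, 0, 0, 0, 0.02, 0, 0, 0, 0, 0, 0, 0, 0, 0, 0, 0, 0, 0, 0, 0])

```text
time_s: 7.15
ee_pos: [384.0, -398.5, 1.5]
ee_rot: [-3.12, -0.37, 0.0]
contact_force: [-0.8, -0.4, 0.1]
finger_gap: 0.7
gripper_force: 0.0
```

```bash
python3 - <<'E'
from h import *
s,a,R=pose();print(s["time_s"],s["ee_pos"].round(1),s["contact_force"].round(1),s["joint_efforts"].round(1))
W=read_camera("wrist");cv2.imwrite("pics/w6.png",W)
for n in("w3","w6"):
    I=cv2.imread(f"pics/{n}.png").mean(2);print(n,[int(I[r,345]) for r in range(130,155)], [int(I[200,u]) for u in range(280,300)],[int(I[200,u]) for u in range(345,362)],[int(I[r,320]) for r in range(255,300)])
E
```

```text
7.15 [ 384.  -398.5    1.5] [-0.8 -0.4  0.1] [  0.  -42.3 -27.5   0.1  -0.   -0. ]
w3 [170, 170, 170, 170, 170, 171, 171, 166, 162, 169, 145, 92, 131, 158, 154, 153, 152, 152, 153, 152, 152, 153, 152, 152, 153] [162, 162, 164, 156, 93, 100, 98, 146, 145, 145, 145, 148, 149, 147, 146, 145, 145, 144, 144, 145] [145, 144, 144, 145, 146, 146, 148, 147, 151, 155, 154, 155, 156, 157, 157, 158, 157] [150, 101, 87, 92, 93, 93, 94, 94, 93, 93, 93, 95, 73, 88, 100, 102, 100, 101, 95, 47, 52, 53, 54, 53, 54, 55, 53, 53, 52, 54, 67, 87, 85, 95, 81, 35, 19, 22, 22, 22, 21, 24, 23, 25, 22]
w6 [166, 166, 161, 157, 158, 158, 158, 157, 157, 161, 155, 107, 108, 161, 156, 154, 155, 154, 155, 154, 153, 154, 153, 153, 153] [161, 163, 154, 107, 102, 137, 145, 143, 145, 146, 148, 148, 146, 146, 144, 145, 143, 143, 145, 145] [151, 149, 148, 146, 144, 144, 145, 145, 145, 147, 147, 147, 153, 156, 156, 155, 155] [143, 144, 144, 144, 146, 150, 140, 88, 93, 93, 95, 93, 94, 94, 94, 93, 93, 94, 94, 93, 95, 94, 75, 82, 98, 101, 101, 91, 68, 50, 53, 53, 53, 53, 50, 30, 28, 30, 28, 31, 28, 29, 29, 27, 27]
```

servo_tool(series=[0, 0, 0.02, 0, 0, 0, 0, 0, 0.02, 0, 0, 0, 0, 0, 0.0, 0, 0, 0, 0, 0, 0, 0, 0, 0, 0, 0, 0, 0, 0, 0])

```text
time_s: 7.7
ee_pos: [384.0, -398.6, -0.4]
ee_rot: [3.12, 0.37, -0.0]
contact_force: [0.0, -0.2, -0.2]
finger_gap: 0.2
gripper_force: 0.0
```

servo_tool(series=[0, 0, 0.02, 0, 0, 0, 0, 0, 0.0, 0, 0, 0, 0, 0, 0.0, 0, 0, 0, 0, 0, 0, 0, 0, 0, 0, 0, 0, 0, 0, 0])

```text
time_s: 8.2
ee_pos: [384.0, -398.6, -1.4]
ee_rot: [3.12, 0.37, 0.0]
contact_force: [-0.6, 0.4, -0.1]
finger_gap: 0.6
gripper_force: 0.0
```

servo_tool(series=[0, 0, 0.02, 0, 0, 0, 0, 0, 0.0, 0, 0, 0, 0, 0, 0.0, 0, 0, 0, 0, 0, 0, 0, 0, 0, 0, 0, 0, 0, 0, 0])

```text
time_s: 8.7
ee_pos: [384.1, -398.6, -2.4]
ee_rot: [3.12, 0.37, 0.0]
contact_force: [0.2, -0.2, 0.5]
finger_gap: 0.4
gripper_force: 0.0
```

servo_tool(series=[0, 0, 0.02, 0, 0, 0, 0, 0, 0.02, 0, 0, 0, 0, 0, 0.0, 0, 0, 0, 0, 0, 0, 0, 0, 0, 0, 0, 0, 0, 0, 0])

```text
time_s: 9.2
ee_pos: [384.1, -398.7, -4.2]
ee_rot: [3.12, 0.37, 0.0]
contact_force: [-0.4, 0.4, 3.7]
finger_gap: 0.1
gripper_force: 1.6
```

servo_tool(series=[0, 0, 0.02, 0, 0, 0, 0, 0, 0.02, 0, 0, 0, 0, 0, 0.0, 0, 0, 0, 0, 0, 0, 0, 0, 0, 0, 0, 0, 0, 0, 0])

```text
time_s: 9.7
ee_pos: [384.1, -398.7, -4.3]
ee_rot: [-3.12, -0.37, 0.0]
contact_force: [-4.3, 5.7, 16.4]
finger_gap: 0.5
gripper_force: 8.7
```

```bash
python3 - <<'E'
from h import *
S=read_camera("scene");W=read_camera("wrist")
a=cv2.resize(S[250:325,310:380],(560,600),interpolation=cv2.INTER_CUBIC);b=cv2.resize(W[120:400,270:375],(225,600))
cv2.imwrite("pics/s7.png",np.hstack([a,b]))
E
```

```text
(no output)
```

View pics/s7.png

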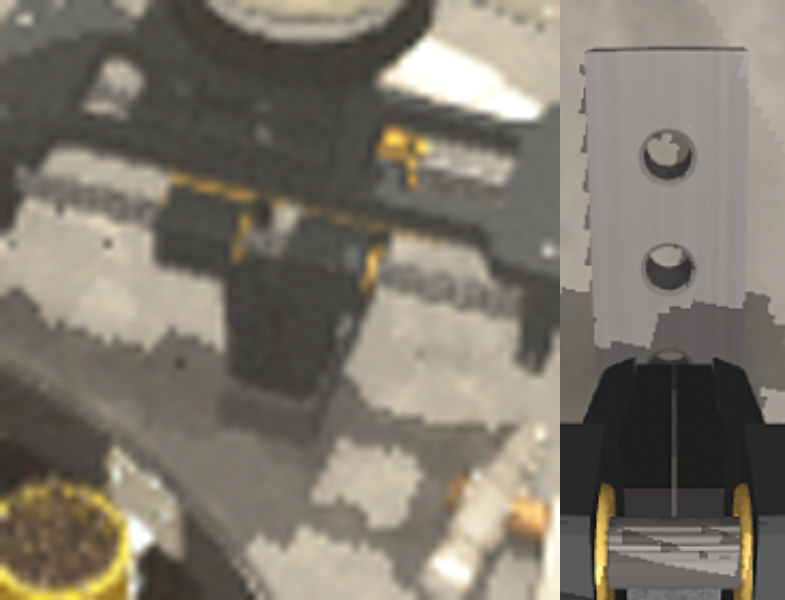

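servo_tool(series=[0, 0, -0.2, 0, 0, 0, 0, 0, -0.1, 0, 0, 0, 0, 0, 0.0, 0, 0, 0, 0, 0, 0, 0, 0, 0, 0, 0, 0, 0, 0, 0], grip=0.43)

```text
time_s: 10.3
ee_pos: [383.7, -398.3, 8.0]
ee_rot: [-3.119, -0.37, 0.001]
contact_force: [0.9, -0.5, -0.5]
finger_gap: 38.5
gripper_force: 0.0
```

servo_tool(series=[0, 0, 0, 0, 0, 0, 0, 0, 0, 0, 0, 0, 0, 0, 0.0, 0, 0, 0, 0, 0, 0, 0, 0, 0, 0, 0, 0, 0, 0, 0])

```text
time_s: 10.8
ee_pos: [384.0, -398.6, 8.6]
ee_rot: [-3.12, -0.369, 0.0]
contact_force: [0.3, -0.7, 0.1]
finger_gap: 50.2
gripper_force: 0.0
```

```bash
python3 - <<'E'
from h import *
plan([(383,-398.3,-18.5,13.9,10)])
E
```

```text
[0, 0, 0.05, 0, 0, -0.01, 0, 0, 0.05, 0, 0, -0.01, 0, 0, 0.06, 0, 0, -0.01, 0, 0, 0.05, 0, 0, -0.01, 0, 0, 0.06, 0, 0, 0]
[0, 0, 0.05, 0, 0, -0.01, 0, 0, 0.06, 0, 0, 0, -0.01, 0, 0.05, 0, 0, -0.01, 0, -0.01, 0.06, 0, 0, 0, -0.01, 0, 0.05, 0, 0, -0.01]
from [ 384.  -398.6    8.6] end [ 382.9 -398.4  -18.4] 13.9 F [ 0.3 -0.7  0.1] gap 50.2 gf 0.0
```

servo_tool(series=[-0.01, 0, 0.1, 0, 0, -0.02, 0, 0, 0.1, 0, 0, -0.02, 0, 0, 0.1, 0, 0, -0.02, 0, 0, 0.1, 0, 0, 0, 0, 0, 0.05, 0, 0, 0])

```text
time_s: 11.3
ee_pos: [383.1, -398.2, -14.8]
ee_rot: [-3.118, -0.379, 0.001]
contact_force: [-0.8, -0.3, 0.6]
finger_gap: 50.2
gripper_force: 0.0
```

servo_tool(series=[0, 0, 0.05, 0, 0, 0, 0, 0, 0.03, 0, 0, 0, 0, 0, 0, 0, 0, 0, 0, 0, 0, 0, 0, 0, 0, 0, 0, 0, 0, 0])

```text
time_s: 11.8
ee_pos: [383.7, -398.9, -17.7]
ee_rot: [3.118, 0.379, 0.0]
contact_force: [-0.3, 0.2, -0.2]
finger_gap: 50.2
gripper_force: 0.0
```

servo_tool(series=[0, 0, 0, 0, 0, 0, 0, 0, 0, 0, 0, 0, 0, 0, 0, 0, 0, 0, 0, 0, 0, 0, 0, 0, 0, 0, 0, 0, 0, 0], grip=1, squeeze=35)

```text
time_s: 12.3
ee_pos: [383.5, -398.7, -17.8]
ee_rot: [-3.119, -0.379, 0.0]
contact_force: [-1.3, -0.6, 2.0]
finger_gap: 29.7
gripper_force: 35.0
```

servo_tool(series=[0, 0, 0, 0, 0, 0, 0, 0, 0, 0, 0, 0, 0, 0, -0.02, 0, 0, 0, 0, 0, -0.04, 0, 0, 0, 0, 0, 0, 0, 0, 0])

```text
time_s: 12.8
ee_pos: [383.3, -398.5, -15.1]
ee_rot: [-3.118, -0.379, 0.001]
contact_force: [0.2, -0.4, -2.5]
finger_gap: 29.8
gripper_force: 35.0
```

```bash
python3 - <<'E'
from h import *
plan([(383.5,-398.5,-7,13.9,2),(418,-221.8,-8,-4.8,8),(418,-221.8,-8,-4.8,5),(480.5,-227,-8,-4.8,5)])
E
```

```text
[0, 0, -0.08, 0, 0, 0, 0, 0, -0.08, 0, 0, 0, 0.19, -0.41, 0, 0, 0, 0.39, 0.17, -0.42, 0, 0, 0, 0.39, 0.16, -0.42, 0, 0, 0, 0.39]
[0.14, -0.43, 0, 0, 0, 0.39, 0.12, -0.43, 0, 0, 0, 0.39, 0.1, -0.44, 0.01, 0, 0, 0.39, 0.09, -0.44, 0, 0, 0, 0.39, 0.07, -0.44, 0.01, 0, 0, 0.38]
[0, 0, 0, 0, 0, 0, 0, 0, 0, 0, 0, 0, 0, 0, 0, 0, 0, 0, 0, 0, 0, 0, 0, 0, 0, 0, 0, 0, 0, 0]
[0.25, 0, 0, 0, 0, 0, 0.25, 0, 0, 0, 0, 0, 0.25, 0, 0, 0, 0, 0, 0.25, 0, 0, 0, 0, 0, 0.25, 0, 0, 0, 0, 0]
from [ 383.3 -398.5  -15.1] end [ 480.4 -227.2   -8.1] -4.8 F [ 0.2 -0.4 -2.5] gap 29.8 gf 35.0
```

servo_tool(series=[0, 0, -0.08, 0, 0, 0, 0, 0, -0.08, 0, 0, 0, 0.19, -0.41, 0, 0, 0, 0.39, 0.17, -0.42, 0, 0, 0, 0.39, 0.16, -0.42, 0, 0, 0, 0.39])

```text
time_s: 13.3
ee_pos: [396.7, -331.8, -6.5]
ee_rot: [3.136, 0.184, 0.001]
contact_force: [0.1, -0.5, -2.9]
finger_gap: 29.7
gripper_force: 35.0
```

servo_tool(series=[0.14, -0.43, 0, 0, 0, 0.39, 0.12, -0.43, 0, 0, 0, 0.39, 0.1, -0.44, 0.01, 0, 0, 0.39, 0.09, -0.44, 0, 0, 0, 0.39, 0.07, -0.44, 0.01, 0, 0, 0.38])

```text
time_s: 13.8
ee_pos: [418.8, -221.5, -7.4]
ee_rot: [3.138, -0.134, 0.001]
contact_force: [-0.6, -0.7, -2.4]
finger_gap: 29.7
gripper_force: 35.0
```

servo_tool(series=[0, 0, 0, 0, 0, 0, 0, 0, 0, 0, 0, 0, 0, 0, 0, 0, 0, 0, 0, 0, 0, 0, 0, 0, 0, 0, 0, 0, 0, 0])

```text
time_s: 14.3
ee_pos: [418.4, -222.9, -7.8]
ee_rot: [3.139, -0.133, 0.0]
contact_force: [-0.9, -0.0, -3.3]
finger_gap: 29.2
gripper_force: 35.0
```

```bash
python3 - <<'E'
from h import *
s=sense();W=read_camera("wrist");cv2.imwrite("pics/w8.png",W);print(s["ee_pos"].tolist(),s["ee_rot"].tolist(),s["time_s"])
E
```

```text
[418.39049549556523, -222.9122307231142, -7.791225344067218] [3.138589935201089, -0.13257362596128933, 0.0002801968274638709] 14.3
```

View pics/w8.png

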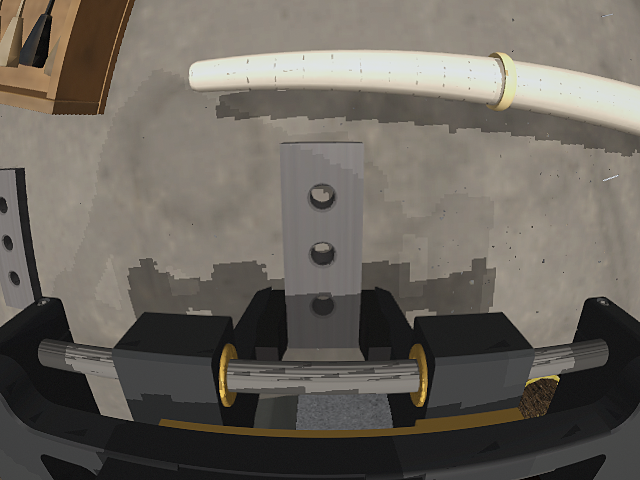

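```bash
python3 - <<'E'
from h import *
s=dict(ee_pos=[418.4,-222.5,-7.8],ee_rot=[3.1386,-.1326,.0003])
print("tip",wtri((189.5,76.5),s,"top",(311.4,245.6)),wplane((189.5,76.5),40,s))
I=cv2.imread("pics/w8.png").astype(float).min(2)
ax=lambda y:np.array([518.955-.08353*(-190-y),y,0])
for u in(225,245,265,285,305,340):
    c=I[35:110,u];k=40-0;hi=np.where(c>(240+165)/2)[0] if 0 else np.where(c>208)[0]
    a,b=hi.min()+35-.5,hi.max()+35+.5
    o,d1=wray((u,a),s);_,d2=wray((u,b),s);d1/=np.linalg.norm(d1);d2/=np.linalg.norm(d2)
    # plane across mandrel: angular size in xz plane
    w=np.array([np.cos(np.radians(-4.8)),np.sin(np.radians(-4.8))])
    f=lambda d:np.array([d[:2]@w,d[2]])
    e1,e2=f(d1),f(d2);e1/=np.linalg.norm(e1);e2/=np.linalg.norm(e2);half=np.arccos(e1@e2)/2
    # y of hit
    m=(d1+d2)/2;t=(40-o[2])/m[2];P=o+m*t;back=-188-P[1];r=(11+2*back/42)/2
    bis=(e1+e2);bis/=np.linalg.norm(bis);D=r/np.sin(half)
    print(u,a,b,"y",P[1].round(1),"x@40",P[0].round(1),"by width: x,z",(o[0]+bis[0]*D).round(1),(o[2]+bis[1]*D).round(1))
    # combine with top line x: at that y, top-view center ray
    up=proj("top",P);row=np.polyval(np.polyfit([318,326,334,342,350,358],[(243.7+248.6)/2,246.55,247.1,247.75,248.2,249.05],1),up[0])
    o2,dd=ray("top",(up[0],row));
    A=np.array([[m[0],-dd[0]],[m[2],-dd[2]]]);tt=np.linalg.solve(A,[o2[0]-o[0],o2[2]-o[2]]);print("   tri x,z",(o+m*tt[0])[[0,2]].round(1))
E
```

```text
tip (array([ 518.02391741, -187.58920062,   39.13620215]), np.float64(1.9916625363284954)) [ 516.87941159 -187.6875622    40.        ]
225 59.5 76.5 y -199.9 x@40 517.6 by width: x,z 537.0 -85.9
   tri x,z [518.4  35.9]
245 57.5 77.5 y -206.4 x@40 516.7 by width: x,z 531.3 -56.6
   tri x,z [518.3  31.7]
265 55.5 74.5 y -212.9 x@40 516.6 by width: x,z 535.4 -74.9
   tri x,z [517.   37.9]
285 54.5 74.5 y -219.2 x@40 516.0 by width: x,z 534.3 -69.6
   tri x,z [516.6  36.7]
305 53.5 75.5 y -225.4 x@40 515.3 by width: x,z 531.3 -54.4
   tri x,z [516.3  34.5]
340 52.5 74.5 y -236.3 x@40 514.7 by width: x,z 533.4 -62.9
   tri x,z [514.8  39.8]
```

servo_tool(series=[0.25, 0, 0, 0, 0, 0, 0.25, 0, 0, 0, 0, 0, 0.25, 0, 0, 0, 0, 0, 0.25, 0, 0, 0, 0, 0, 0.25, 0, 0, 0, 0, 0])

```text
time_s: 14.85
ee_pos: [482.2, -227.5, -7.9]
ee_rot: [3.139, -0.131, 0.0]
contact_force: [0.4, 0.8, -2.4]
finger_gap: 29.6
gripper_force: 35.0
```

servo_tool(series=[0, 0, 0.06, 0, 0, 0, 0, 0, 0.06, 0, 0, 0, 0, 0, 0.04, 0, 0, 0, 0, 0, 0.02, 0, 0, 0, 0, 0, 0.02, 0, 0, 0])

```text
time_s: 15.35
ee_pos: [479.7, -227.0, -17.8]
ee_rot: [-3.138, 0.132, 0.003]
contact_force: [-4.6, 2.9, 8.0]
finger_gap: 30.0
gripper_force: 35.0
```

```bash
python3 - <<'E'
from h import *
s,a,R=pose();print(s["time_s"],s["ee_pos"],a,s["contact_force"],s["finger_gap"],s["gripper_force"])
E
```

```text
15.35 [ 479.67799918 -227.03029541  -17.81642105] -4.800675727882644 [-4.55243328  2.89192827  8.0211092 ] 29.959722791915418 34.97899800539017
```

servo_tool(series=[0, 0, -0.02, 0, 0, 0, 0, 0, 0, 0, 0, 0, 0, 0, 0, 0, 0, 0, 0, 0, 0, 0, 0, 0, 0, 0, 0, 0, 0, 0], grip=0.43)

```text
time_s: 15.85
ee_pos: [480.8, -227.5, -16.7]
ee_rot: [3.139, -0.131, 0.001]
contact_force: [0.0, 0.4, -0.8]
finger_gap: 49.9
gripper_force: 0.0
```

```bash
python3 - <<'E'
from h import *
plan([(448,-224,20,-4.8,4),(433.4,-42.4,20,-8.9,6),(433.4,-42.4,20,-8.9,3),(433.4,-42.4,-18.5,-8.9,7)])
E
```

```text
[-0.17, 0, -0.18, 0, 0, 0, -0.16, -0.01, -0.18, 0, 0, 0, -0.17, 0, -0.19, 0, 0, 0, -0.16, -0.01, -0.18, 0, 0, 0, -0.1, -0.6, 0, 0, 0, 0.11]
[-0.11, -0.6, 0, 0, 0, 0.11, -0.11, -0.59, 0, 0, 0, 0.12, -0.12, -0.6, 0, 0, 0, 0.11, -0.13, -0.59, 0, 0, 0, 0.12, -0.13, -0.59, 0, 0, 0, 0.11]
[0, 0, 0, 0, 0, 0, 0, 0, 0, 0, 0, 0, 0, 0, 0, 0, 0, 0, 0, 0, 0.11, 0, 0, 0, 0, 0, 0.11, 0, 0, 0]
[0, 0, 0.11, 0, 0, 0, 0, 0, 0.11, 0, 0, 0, 0, 0, 0.11, 0, 0, 0, 0, 0, 0.11, 0, 0, 0, 0, 0, 0.11, 0, 0, 0]
from [ 480.8 -227.5  -16.7] end [433.4 -42.5 -18.7] -8.9 F [ 0.   0.4 -0.8] gap 49.9 gf 0.0
```

servo_tool(series=[-0.17, 0, -0.18, 0, 0, 0, -0.16, -0.01, -0.18, 0, 0, 0, -0.17, 0, -0.19, 0, 0, 0, -0.16, -0.01, -0.18, 0, 0, 0, -0.1, -0.6, 0, 0, 0, 0.11])

```text
time_s: 16.35
ee_pos: [446.5, -195.8, 22.2]
ee_rot: [3.135, -0.154, 0.007]
contact_force: [0.0, 0.5, 0.2]
finger_gap: 50.2
gripper_force: 0.0
```

servo_tool(series=[-0.11, -0.6, 0, 0, 0, 0.11, -0.11, -0.59, 0, 0, 0, 0.12, -0.12, -0.6, 0, 0, 0, 0.11, -0.13, -0.59, 0, 0, 0, 0.12, -0.13, -0.59, 0, 0, 0, 0.11])

```text
time_s: 16.85
ee_pos: [432.8, -41.4, 20.5]
ee_rot: [3.132, -0.245, 0.002]
contact_force: [0.2, -0.4, -0.1]
finger_gap: 50.1
gripper_force: 0.0
```

servo_tool(series=[0, 0, 0, 0, 0, 0, 0, 0, 0, 0, 0, 0, 0, 0, 0, 0, 0, 0, 0, 0, 0, 0, 0, 0, 0, 0, 0, 0, 0, 0])

```text
time_s: 17.35
ee_pos: [433.4, -43.1, 19.7]
ee_rot: [3.132, -0.245, 0.0]
contact_force: [0.1, -0.1, 0.6]
finger_gap: 50.2
gripper_force: 0.0
```

```bash
cat >> h.py <<'E'
def wbar(W,s,box,z,th=.085):
    B=cv2.GaussianBlur(W,(3,3),0).astype(float);r=(B[...,2]-B[...,0])/B.mean(2);x0,y0,x1,y1=box
    m=((r<th)&(B.mean(2)<190)&(B.mean(2)>60))[y0:y1,x0:x1].astype(np.uint8);m=cv2.morphologyEx(m,cv2.MORPH_OPEN,np.ones((5,5)))
    c=max(cv2.findContours(m,0,2)[0],key=cv2.contourArea)+[x0,y0];b=cv2.boxPoints(cv2.minAreaRect(c.astype(np.float32)))
    P=np.array([wplane(q,z,s) for q in b]);return b.round(),P.round(1)
E
python3 - <<'E'
from h import *
s,a,R=pose();W=read_camera("wrist");cv2.imwrite("pics/w9.png",W);T=read_camera("top");cv2.imwrite("pics/t9.png",T)
b,P=wbar(W,s,(260,90,390,270),8);print(s["ee_pos"],a,b.tolist(),P.tolist(),P.mean(0))
# row/col profile of neutral-ratio in picture for far end
B=W.astype(float);r=(B[...,2]-B[...,0])/B.mean(2)
for v in(120,150,180,210,240):print(v,"".join("#" if x<.085 else "." for x in cv2.GaussianBlur(r,(3,3),0)[v,250:400:2]))
E
```

```text
[433.37781937 -43.14884377  19.69717834] -8.949036143206833 [[287.0, 142.0], [349.0, 142.0], [349.0, 269.0], [287.0, 269.0]] [[505.0, -37.5, 8.0], [500.4, -66.6, 8.0], [436.7, -57.6, 8.0], [441.7, -26.1, 8.0]] [470.95 -46.95   8.  ]
120 ...........................................................................
150 ...................###############################.........................
180 ...................###########.........###########.........................
210 ....................##############################.........................
240 ....................##############################.........................<stdin>:5: RuntimeWarning: invalid value encountered in divide
```

servo_tool(series=[-0.02, -0.02, 0.2, 0, 0, 0, 0, -0.01, 0.2, 0, 0, 0, 0, 0, 0.2, 0, 0, 0, 0, 0, 0.1, 0, 0, 0, 0, 0, 0.05, 0, 0, 0])

```text
time_s: 17.95
ee_pos: [431.5, -40.5, -19.1]
ee_rot: [-3.132, 0.243, 0.003]
contact_force: [0.7, 0.5, 1.8]
finger_gap: 50.0
gripper_force: 0.0
```

servo_tool(series=[0, 0, 0.02, 0, 0, 0, 0, 0, 0, 0, 0, 0, 0, 0, 0, 0, 0, 0, 0, 0, 0, 0, 0, 0, 0, 0, 0, 0, 0, 0], grip=1)

```text
time_s: 18.45
ee_pos: [432.8, -40.7, -18.6]
ee_rot: [3.132, -0.243, 0.001]
contact_force: [0.3, 0.1, -0.9]
finger_gap: 29.3
gripper_force: 35.0
```

servo_tool(series=[0, 0, 0, 0, 0, 0, 0, 0, -0.06, 0, 0, 0, 0, 0, -0.1, 0, 0, 0, 0, 0, -0.1, 0, 0, 0, 0, 0, 0, 0, 0, 0])

```text
time_s: 18.95
ee_pos: [433.3, -40.8, -5.0]
ee_rot: [3.132, -0.243, 0.003]
contact_force: [-0.4, -0.0, -1.0]
finger_gap: 29.1
gripper_force: 35.0
```

```bash
python3 - <<'E'
from h import *
s,a,R=pose();W=read_camera("wrist");cv2.imwrite("pics/w10.png",W)
b,P=wbar(W,s,(260,90,390,270),20);print(s["ee_pos"],a,b.tolist(),P.tolist())
E
```

```text
[433.29317572 -40.80560387  -4.95198666] -8.86793090481465 [[284.0, 142.0], [362.0, 142.0], [362.0, 269.0], [284.0, 269.0]] [[505.9, -37.6, 20.0], [501.3, -66.7, 20.0], [450.6, -60.1, 20.0], [455.5, -28.5, 20.0]]
```

```bash
python3 - <<'E'
from h import *
plan([(410,-221.3,3,-4.8,8),(410,-221.3,3,-4.8,4),(410,-221.3,0,-4.8,3)],)
plan([(480.3,-227.2,0,-4.8,8)],(410,-221.3,0,-4.8))
E
```

```text
[0.01, 0.45, -0.02, 0, 0, -0.08, 0.01, 0.46, -0.02, 0, 0, -0.09, 0, 0.45, -0.02, 0, 0, -0.08, 0, 0.46, -0.02, 0, 0, -0.09, 0, 0.46, -0.02, 0, 0, -0.08]
[-0.01, 0.45, -0.02, 0, 0, -0.09, -0.01, 0.45, -0.02, 0, 0, -0.08, -0.01, 0.46, -0.03, 0, 0, -0.09, 0, 0, 0, 0, 0, 0, 0, 0, 0, 0, 0, 0]
[0, 0, 0, 0, 0, 0, 0, 0, 0, 0, 0, 0, 0, 0, 0.02, 0, 0, 0, 0, 0, 0.02, 0, 0, 0, 0, 0, 0.02, 0, 0, 0]
from [433.  -40.7  -5.3] end [ 4.101e+02 -2.213e+02  2.000e-01] -4.8 F [ 0.4  0.4 -0.9] gap 29.6 gf 35.0
[0.18, 0, 0, 0, 0, 0, 0.18, 0, 0, 0, 0, 0, 0.18, 0, 0, 0, 0, 0, 0.17, 0, 0, 0, 0, 0, 0.18, 0, 0, 0, 0, 0]
[0.17, 0, 0, 0, 0, 0, 0.18, 0, 0, 0, 0, 0, 0.17, 0, 0, 0, 0, 0, 0, 0, 0, 0, 0, 0, 0, 0, 0, 0, 0, 0]
from [433.  -40.7  -5.3] end [ 480.3 -227.2    0. ] -4.8 F [ 0.4  0.4 -0.9] gap 29.6 gf 35.0
```

servo_tool(series=[-0.05, 0.45, -0.02, 0, 0, -0.08, -0.05, 0.46, -0.02, 0, 0, -0.09, -0.05, 0.45, -0.02, 0, 0, -0.08, -0.05, 0.46, -0.02, 0, 0, -0.09, 0, 0.46, -0.02, 0, 0, -0.08])

```text
time_s: 19.5
ee_pos: [406.2, -152.8, -1.0]
ee_rot: [-3.137, 0.173, 0.001]
contact_force: [0.2, -0.1, -1.2]
finger_gap: 29.4
gripper_force: 35.0
```

servo_tool(series=[0.05, 0.45, -0.02, 0, 0, -0.09, 0.05, 0.45, -0.02, 0, 0, -0.08, 0.05, 0.46, -0.03, 0, 0, -0.09, 0, 0, 0, 0, 0, 0, 0, 0, 0, 0, 0, 0])

```text
time_s: 20.0
ee_pos: [407.2, -220.5, 2.4]
ee_rot: [-3.138, 0.134, 0.001]
contact_force: [-0.5, 0.1, -0.5]
finger_gap: 29.5
gripper_force: 35.0
```

servo_tool(series=[0, 0, 0, 0, 0, 0, 0, 0, 0, 0, 0, 0, 0, 0, 0.02, 0, 0, 0, 0, 0, 0.02, 0, 0, 0, 0, 0, 0.02, 0, 0, 0])

```text
time_s: 20.5
ee_pos: [407.5, -220.2, -0.5]
ee_rot: [-3.139, 0.13, 0.0]
contact_force: [-0.1, 0.1, -0.4]
finger_gap: 29.5
gripper_force: 35.0
```

```bash
python3 - <<'E'
from h import *
plan([(480.3,-227.2,0,-4.8,10)])
s=sense();W=read_camera("wrist");cv2.imwrite("pics/w11.png",W)
I=W.astype(float).mean(2)
print([int(v) for v in I[60:260:4,322]])
E
```

```text
[0.15, 0, 0, 0, 0, 0, 0.15, 0, 0, 0, 0, 0, 0.15, 0, 0, 0, 0, 0, 0.14, 0, 0, 0, 0, 0, 0.15, 0, 0, 0, 0, 0]
[0.14, 0, 0, 0, 0, 0, 0.15, 0, 0, 0, 0, 0, 0.14, 0.01, 0, 0, 0, 0, 0.15, 0, -0.01, 0, 0, 0, 0.14, 0.01, 0, 0, 0, 0.01]
from [ 407.5 -220.2   -0.5] end [ 480.2 -227.3   -0. ] -4.8 F [-0.1  0.1 -0.4] gap 29.5 gf 35.0
[101, 88, 96, 98, 101, 93, 152, 145, 144, 144, 144, 144, 92, 91, 85, 138, 136, 125, 112, 141, 138, 149, 144, 145, 133, 133, 133, 132, 132, 131, 124, 87, 110, 137, 137, 142, 48, 115, 129, 129, 129, 128, 128, 128, 116, 138, 137, 83, 88, 53]
```

servo_tool(series=[0.15, 0, 0, 0, 0, 0, 0.15, 0, 0, 0, 0, 0, 0.15, 0, 0, 0, 0, 0, 0.15, 0, 0, 0, 0, 0, 0.15, 0, 0, 0, 0, 0])

```text
time_s: 21.05
ee_pos: [445.8, -223.9, -0.4]
ee_rot: [3.139, -0.131, 0.0]
contact_force: [-0.7, 0.0, -0.3]
finger_gap: 29.2
gripper_force: 35.0
```

servo_tool(series=[0.15, 0, 0, 0, 0, 0, 0.14, 0, 0, 0, 0, 0, 0.14, 0.01, 0, 0, 0, 0, 0.14, 0.01, 0, 0, 0, 0, 0.14, 0, 0, 0, 0, 0])

```text
time_s: 21.55
ee_pos: [480.8, -227.8, -0.4]
ee_rot: [3.139, -0.131, -0.0]
contact_force: [-1.1, -0.6, -0.7]
finger_gap: 29.1
gripper_force: 35.0
```

servo_tool(series=[0, 0, 0, 0, 0, 0, 0, 0, 0.02, 0, 0, 0, 0, 0, 0.02, 0, 0, 0, 0, 0, 0.02, 0, 0, 0, 0, 0, 0, 0, 0, 0])

```text
time_s: 22.05
ee_pos: [479.9, -227.5, -2.7]
ee_rot: [-3.138, 0.131, 0.001]
contact_force: [-1.9, 1.3, 4.8]
finger_gap: 29.2
gripper_force: 35.0
```

```bash
python3 - <<'E'
from h import *
s,a,R=pose();print(s["time_s"],s["ee_pos"],a,s["contact_force"])
E
```

```text
22.05 [ 479.85997708 -227.52804785   -2.66142159] -4.794872305021128 [-1.92702746  1.27797698  4.79514517]
```

servo_tool(series=[0, 0, -0.02, 0, 0, 0, 0, 0, 0, 0, 0, 0, 0, 0, 0, 0, 0, 0, 0, 0, 0, 0, 0, 0, 0, 0, 0, 0, 0, 0], grip=0.43)

```text
time_s: 22.55
ee_pos: [480.1, -227.7, -2.5]
ee_rot: [-3.139, 0.131, 0.0]
contact_force: [-0.7, -0.1, -0.0]
finger_gap: 50.0
gripper_force: 0.0
```

```bash
python3 - <<'E'
from h import *
plan([(440,-224,30,-4.8,5),(415,37,30,0.6,8),(415,37,30,.6,2)])
E
```

```text
[-0.16, 0, -0.13, 0, 0, 0, -0.16, 0, -0.13, 0, 0, 0, -0.16, 0, -0.13, 0, 0, 0, -0.16, 0, -0.13, 0, 0, 0, -0.17, -0.01, -0.13, 0, 0, 0]
[-0.12, -0.64, 0, 0, 0, -0.11, -0.11, -0.65, 0, 0, 0, -0.11, -0.1, -0.65, 0, 0, 0, -0.11, -0.09, -0.65, 0, 0, 0, -0.11, -0.09, -0.65, 0, 0, 0, -0.11]
[-0.08, -0.65, 0, 0, 0, -0.12, -0.07, -0.65, 0, 0, 0, -0.11, -0.06, -0.65, 0, 0, 0, -0.12, 0, 0, 0, 0, 0, 0, 0, 0, 0, 0, 0, 0]
from [ 480.1 -227.7   -2.5] end [415.   37.1  30. ] 0.6 F [-0.7 -0.1 -0. ] gap 50.0 gf 0.0
```

servo_tool(series=[-0.16, 0, -0.13, 0, 0, 0, -0.16, 0, -0.13, 0, 0, 0, -0.16, 0, -0.13, 0, 0, 0, -0.16, 0, -0.13, 0, 0, 0, -0.16, -0.01, -0.13, 0, 0, 0])

```text
time_s: 23.05
ee_pos: [439.7, -223.8, 30.9]
ee_rot: [3.139, -0.132, 0.001]
contact_force: [-0.1, -0.9, -0.6]
finger_gap: 50.3
gripper_force: 0.0
```

servo_tool(series=[-0.12, -0.64, 0, 0, 0, -0.11, -0.11, -0.65, 0, 0, 0, -0.11, -0.1, -0.65, 0, 0, 0, -0.11, -0.09, -0.65, 0, 0, 0, -0.11, -0.09, -0.65, 0, 0, 0, -0.11])

```text
time_s: 23.55
ee_pos: [424.2, -59.6, 30.7]
ee_rot: [3.141, -0.041, 0.002]
contact_force: [0.1, -0.5, 0.0]
finger_gap: 50.4
gripper_force: 0.0
```

servo_tool(series=[-0.08, -0.65, 0, 0, 0, -0.12, -0.07, -0.65, 0, 0, 0, -0.11, -0.06, -0.65, 0, 0, 0, -0.12, 0, 0, 0, 0, 0, 0, 0, 0, 0, 0, 0, 0])

```text
time_s: 24.05
ee_pos: [415.4, 37.3, 30.5]
ee_rot: [3.141, 0.02, 0.001]
contact_force: [-0.2, 0.9, -0.5]
finger_gap: 50.0
gripper_force: 0.0
```

```bash
python3 - <<'E'
from h import *
s,a,R=pose();W=read_camera("wrist");cv2.imwrite("pics/w12.png",W);T=read_camera("top");cv2.imwrite("pics/t12.png",T)
B=W.astype(int);m=((B[...,2]-B[...,0])>45).astype(np.uint8);m[300:]=0;m=cv2.morphologyEx(m,cv2.MORPH_OPEN,np.ones((5,5)))
m[:,:200]=0;m[:,450:]=0
c=max(cv2.findContours(m,0,2)[0],key=cv2.contourArea);b=cv2.boxPoints(cv2.minAreaRect(c.astype(np.float32)))
print(s["time_s"],s["ee_pos"],a,b.round().tolist());print([wplane(q,3,s).round(1).tolist() for q in b],[wplane(q,15,s).round(1).tolist() for q in b])
# stack of bars in top view: neutral ratio
t=cv2.GaussianBlur(T,(3,3),0).astype(float);r=(t[...,2]-t[...,0])/t.mean(2)
x0,y0,x1,y1=308,225,352,285
for v in range(y0,y1,2):print(v,"".join("M" if T[v,u].min()>200 else "#" if r[v,u]<.085 else "." for u in range(x0,x1)))
E
```

```text
24.05 [415.41987797  37.2758205   30.51156799] 0.7332773665149113 [[286.0, 87.0], [346.0, 85.0], [353.0, 299.0], [293.0, 301.0]]
[[513.1, 57.1, 3.0], [514.4, 26.5, 3.0], [396.2, 19.4, 3.0], [394.5, 54.2, 3.0]] [[511.8, 55.9, 15.0], [513.0, 27.2, 15.0], [402.1, 20.6, 15.0], [400.5, 53.2, 15.0]]
225 ............................................
227 ............................................
229 ............................................
231 ..................#####.....................
233 ..................##############............
235 .................###############............
237 .................###############............
239 .................##############.............
241 .................######...######............
243 .................##############.............
245 ....MMMMMMMMMMMMMMMMMMMMMMMMMMMMMMMMMMMMMMMM
247 ....MMMMMMMMMMMMMMMMMMMMMMMMMMMMMMMMMMMMMMMM
249 ...............MMMMMMMMMMMMMMMMMMMMMMMMMMMMM
251 ................######...............MMMMMMM
253 ................###############.............
255 ................###############.............
257 ................##############..............
259 ................######..######..............
261 ................#####...######..............
263 ................##############..............
265 ................##############..............
267 ...............##############...............
269 ................#############...............
271 ............................................
273 ............................................
275 ............................................
277 ............................................
279 ............................................
281 ............................................
283 ............................................
```

servo_tool(series=[-0.02, 0, 0.2, 0, 0, -0.05, 0, 0, 0.2, 0, 0, 0, 0, 0, 0.2, 0, 0, 0, 0, 0, 0.2, 0, 0, 0, 0, 0, 0.12, 0, 0, 0])

```text
time_s: 24.65
ee_pos: [413.4, 36.8, -17.5]
ee_rot: [3.141, 0.024, -0.004]
contact_force: [0.1, 0.3, -0.3]
finger_gap: 50.0
gripper_force: 0.0
```

servo_tool(series=[0, 0, 0, 0, 0, 0, 0, 0, 0, 0, 0, 0, 0, 0, 0, 0, 0, 0, 0, 0, 0, 0, 0, 0, 0, 0, 0, 0, 0, 0], grip=1, squeeze=45)

```text
time_s: 25.15
ee_pos: [414.9, 37.1, -15.5]
ee_rot: [-3.141, -0.025, -0.001]
contact_force: [0.2, 0.6, -1.0]
finger_gap: 29.7
gripper_force: 44.8
```

servo_tool(series=[0, 0, 0, 0, 0, 0, 0, 0, -0.1, 0, 0, 0, 0, 0, -0.2, 0, 0, 0, 0, 0, -0.2, 0, 0, 0, 0, 0, -0.1, 0, 0, 0])

```text
time_s: 25.65
ee_pos: [415.8, 37.1, 15.8]
ee_rot: [-3.141, -0.025, -0.004]
contact_force: [-0.4, 0.1, -0.8]
finger_gap: 29.7
gripper_force: 44.8
```

servo_tool(series=[0, 0, 0, 0, 0, 0, 0, 0, 0, 0, 0, 0, 0, 0, 0, 0, 0, 0, 0, 0, 0, 0, 0, 0, 0, 0, 0, 0, 0, 0])

```text
time_s: 26.15
ee_pos: [414.2, 37.1, 13.7]
ee_rot: [3.141, 0.025, -0.001]
contact_force: [-0.2, -0.6, -0.5]
finger_gap: 29.4
gripper_force: 44.8
```

```bash
python3 - <<'E'
from h import *
s,a,R=pose();W=read_camera("wrist");cv2.imwrite("pics/w13.png",W)
B=W.astype(int);m=((B[...,2]-B[...,0])>45).astype(np.uint8);m[280:]=0;m=cv2.morphologyEx(m,cv2.MORPH_OPEN,np.ones((5,5)))
m[:,:200]=0;m[:,450:]=0
c=max(cv2.findContours(m,0,2)[0],key=cv2.contourArea).reshape(-1,2);b=cv2.boxPoints(cv2.minAreaRect(c.astype(np.float32)))
print(s["ee_pos"],a,s["contact_force"],b.round().tolist());z=s["ee_pos"][2]+16.2+3
top=[p for p in b if p[1]<200];Q=[wplane(q,z,s) for q in top];print(np.round(Q,1).tolist())
for v in (100,150,200,250):
    x=np.where(m[v])[0];print(v,x.min() if len(x) else None,x.max() if len(x) else None)
E
```

```text
[414.17841391  37.0575718   13.72661851] 0.9102604409580443 [-0.17462865 -0.62689575 -0.52810955] [[277.0, 73.0], [356.0, 71.0], [360.0, 279.0], [282.0, 281.0]]
[[512.5, 56.0, 32.9], [513.5, 25.7, 32.9]]
100 279 355
150 280 357
200 281 358
250 283 359
```

```bash
python3 - <<'E'
from h import *
plan([(395,-219.5,18,-5.2,8),(395,-219.5,18,-5.2,4),(395,-219.5,10.5,-5.2,3)])
E
```

```text
[-0.06, 0.64, -0.01, 0, 0, 0.13, -0.05, 0.64, -0.01, 0, 0, 0.13, -0.04, 0.64, -0.01, 0, 0, 0.13, -0.03, 0.64, -0.01, 0, 0, 0.13, -0.02, 0.64, -0.01, 0, 0, 0.12]
[-0.02, 0.65, -0.01, 0, 0, 0.13, -0.01, 0.64, -0.01, 0, 0, 0.12, 0.01, 0.65, -0.01, 0, 0, 0.13, 0, 0, 0, 0, 0, 0, 0, 0, 0, 0, 0, 0]
[0, 0, 0, 0, 0, 0, 0, 0, 0, 0, 0, 0, 0, 0, 0.05, 0, 0, 0, 0, 0, 0.05, 0, 0, 0, 0, 0, 0.05, 0, 0, 0]
from [414.3  37.   13.8] end [ 395.2 -219.6   10.3] -5.2 F [-0.1 -0.1  0.1] gap 29.5 gf 44.8
```

servo_tool(series=[-0.06, 0.64, -0.02, 0, 0, 0.13, -0.05, 0.64, -0.02, 0, 0, 0.13, -0.04, 0.64, -0.01, 0, 0, 0.13, -0.03, 0.64, -0.01, 0, 0, 0.13, -0.02, 0.64, -0.01, 0, 0, 0.12])

```text
time_s: 26.7
ee_pos: [402.5, -124.0, 17.6]
ee_rot: [-3.141, 0.081, -0.0]
contact_force: [0.0, -1.3, -0.9]
finger_gap: 29.7
gripper_force: 44.8
```

servo_tool(series=[-0.02, 0.65, -0.01, 0, 0, 0.13, -0.01, 0.64, -0.01, 0, 0, 0.12, 0.01, 0.65, -0.01, 0, 0, 0.13, 0, 0, 0, 0, 0, 0, 0, 0, 0, 0, 0, 0])

```text
time_s: 27.2
ee_pos: [395.2, -219.9, 18.9]
ee_rot: [-3.138, 0.146, 0.001]
contact_force: [-0.0, -0.2, -0.8]
finger_gap: 29.5
gripper_force: 44.8
```

servo_tool(series=[0, 0, 0, 0, 0, 0, 0, 0, 0, 0, 0, 0, 0, 0, 0.05, 0, 0, 0, 0, 0, 0.05, 0, 0, 0, 0, 0, 0.05, 0, 0, 0])

```text
time_s: 27.7
ee_pos: [395.5, -219.1, 11.3]
ee_rot: [-3.138, 0.142, 0.0]
contact_force: [0.4, 1.2, -1.3]
finger_gap: 29.6
gripper_force: 44.8
```

```bash
python3 - <<'E'
from h import *
s,a,R=pose();W=read_camera("wrist");cv2.imwrite("pics/w14.png",W)
B=W.astype(int);m=((B[...,2]-B[...,0])>45).astype(np.uint8);m[280:]=0;m[:,:240]=0;m[:,400:]=0;m[:60]=0
m=cv2.morphologyEx(m,cv2.MORPH_OPEN,np.ones((5,5)))
for v in (80,100,150,200,250):
    x=np.where(m[v])[0];print(v,x.min() if len(x) else None,x.max() if len(x) else None)
# bars: neutral ratio pixels around wedge
t=cv2.GaussianBlur(W,(3,3),0).astype(float);r=(t[...,2]-t[...,0])/np.maximum(t.mean(2),1)
for v in range(20,200,6):print(v,"".join("M" if W[v,u].min()>205 else "W" if m[v,u] else "#" if r[v,u]<.085 and t[v,u].mean()>60 else "." for u in range(230,410,2)))
plan([(395,-219.5,9.5,-5.2,1)])
E
```

```text
80 279 354
100 279 355
150 280 357
200 281 358
250 283 359
20 MMMMMMM#MM#MMMMMMMMMMMMM############M##MM#####M###############MMMM#M#########MMMMMMMMMMM#M
26 ..........................................................................................
32 ..........................................................................................
38 ..............................###########.............###########.........................
44 ..............................############...........#############........................
50 .............................################.....################........................
56 .............................#####################################........................
62 .............................#####################################........................
68 .............................#####################################........................
74 ..........................WWWWWWWWWWWWWWWWWWWWWWWWWWWWWWWWWWWW.###........................
80 .........................WWWWWWWWWWWWWWWWWWWWWWWWWWWWWWWWWWWWWW.##........................
86 ....
[... 1287 characters left out ...]
WWWWWW..........................
170 .........................WWWWWWWWWWWWWWWWWWWWWWWWWWWWWWWWWWWWWWW..........................
176 .........................WWWWWWWWWWWWWWWWWWWWWWWWWWWWWWWWWWWWWWWW.........................
182 .........................WWWWWWWWWWWWWWWWWWWWWWWWWWWWWWWWWWWWWWWW.........................
188 .........................WWWWWWWWWWWWWWWWWWWWWWWWWWWWWWWWWWWWWWWW.........................
194 ..........................WWWWWWWWWWWWWWWWWWWWWWWWWWWWWWWWWWWWWWW.........................
[0, 0.01, 0.03, 0, 0, 0, 0, 0, 0, 0, 0, 0, 0, 0, 0, 0, 0, 0, 0, 0, 0, 0, 0, 0, 0, 0, 0, 0, 0, 0]
from [ 395.2 -219.1   11. ] end [ 395.2 -219.6    9.5] -5.2 F [-0.7 -0.2 -0.9] gap 29.2 gf 44.8
```

servo_tool(series=[0.2, 0.02, 0.02, 0, 0, 0, 0.2, 0.02, 0.01, 0, 0, 0, 0.2, 0, 0.01, 0, 0, 0, 0.2, 0, 0, 0, 0, 0, 0.1, 0, 0, 0, 0, 0])

```text
time_s: 28.25
ee_pos: [440.6, -225.5, 9.2]
ee_rot: [-3.138, 0.142, 0.003]
contact_force: [-2.8, -0.2, -2.4]
finger_gap: 29.6
gripper_force: 44.9
```

servo_tool(series=[0, 0, 0, 0, 0, 0, 0, 0, 0.02, 0, 0, 0, 0, 0, 0, 0, 0, 0, 0, 0, 0, 0, 0, 0, 0, 0, 0, 0, 0, 0])

```text
time_s: 28.75
ee_pos: [440.2, -225.7, 8.8]
ee_rot: [3.138, -0.143, 0.001]
contact_force: [1.7, 0.4, -2.2]
finger_gap: 29.6
gripper_force: 44.8
```

servo_tool(series=[0.04, 0, 0, 0, 0, 0, 0.04, 0, 0, 0, 0, 0, 0.04, 0, 0, 0, 0, 0, 0, 0, 0, 0, 0, 0, 0, 0, 0, 0, 0, 0])

```text
time_s: 29.25
ee_pos: [445.8, -226.1, 8.4]
ee_rot: [-3.138, 0.143, 0.001]
contact_force: [-3.2, 0.9, -0.5]
finger_gap: 29.4
gripper_force: 44.9
```

servo_tool(series=[0.04, 0, 0, 0, 0, 0, 0.04, 0, 0, 0, 0, 0, 0.04, 0, 0, 0, 0, 0, 0, 0, 0, 0, 0, 0, 0, 0, 0, 0, 0, 0])

```text
time_s: 29.75
ee_pos: [452.7, -226.9, 8.7]
ee_rot: [3.138, -0.143, 0.001]
contact_force: [-2.2, 0.6, -1.3]
finger_gap: 29.8
gripper_force: 44.9
```

servo_tool(series=[0.04, 0, 0, 0, 0, 0, 0.02, 0, 0, 0, 0, 0, 0, 0, 0, 0, 0, 0, 0, 0, 0, 0, 0, 0, 0, 0, 0, 0, 0, 0])

```text
time_s: 30.25
ee_pos: [455.2, -227.1, 8.6]
ee_rot: [3.138, -0.143, 0.0]
contact_force: [-1.9, 0.8, -1.7]
finger_gap: 29.4
gripper_force: 44.9
```

```bash
cat >> h.py <<'E'
def avg(n=6):
    F=[];P=[]
    for i in range(n):
        s=sense();F.append(s["contact_force"]);P.append(s["ee_pos"]);I=read_camera("scene")
    print("t",s["time_s"],"P",np.mean(P,0).round(1),"F",np.mean(F,0).round(2),np.std(F,0).round(1),"tau",s["wrist_torque"].round(2),"gf",s["gripper_force"])
    return I
E
python3 - <<'E'
from h import *
cv2.imwrite("pics/s15.png",avg())
E
```

```text
t 30.5 P [ 455.2 -227.1    8.7] F [-2.03  0.62 -1.56] [0.3 0.2 0.4] tau [0.2  0.5  0.03] gf 44.86016287934035
```

servo_tool(series=[0.04, 0, 0, 0, 0, 0, 0, 0, 0, 0, 0, 0, 0, 0, 0, 0, 0, 0, 0, 0, 0, 0, 0, 0, 0, 0, 0, 0, 0, 0])

```text
time_s: 31.05
ee_pos: [457.1, -227.2, 8.6]
ee_rot: [3.138, -0.143, 0.0]
contact_force: [-1.9, 0.7, -2.5]
finger_gap: 29.7
gripper_force: 44.9
```

servo_tool(series=[0.04, 0, 0, 0, 0, 0, 0, 0, 0, 0, 0, 0, 0, 0, 0, 0, 0, 0, 0, 0, 0, 0, 0, 0, 0, 0, 0, 0, 0, 0])

```text
time_s: 31.55
ee_pos: [458.8, -227.3, 8.5]
ee_rot: [-3.138, 0.143, 0.001]
contact_force: [-3.3, 1.2, -1.5]
finger_gap: 29.5
gripper_force: 44.9
```

servo_tool(series=[0.04, 0, 0, 0, 0, 0, 0, 0, 0, 0, 0, 0, 0, 0, 0, 0, 0, 0, 0, 0, 0, 0, 0, 0, 0, 0, 0, 0, 0, 0])

```text
time_s: 32.05
ee_pos: [460.3, -227.3, 8.4]
ee_rot: [-3.138, 0.143, 0.002]
contact_force: [-5.2, 1.0, -1.5]
finger_gap: 29.5
gripper_force: 44.9
```

```bash
python3 - <<'E'
from h import *
I=avg(4);cv2.imwrite("pics/s16.png",I)
a=cv2.imread("pics/scene0.png").astype(float).min(2)
for n in("s15","s16"):
    b=cv2.imread(f"pics/{n}.png").astype(float).min(2)
    for u in(306,310,314,318):print(n,u,[int(v) for v in a[222:242,u]],[int(v) for v in b[222:242,u]])
E
```

```text
t 32.2 P [ 460.3 -227.3    8.3] F [-5.15  1.07 -1.72] [0.5 0.5 0.4] tau [ 0.21  0.99 -0.  ] gf 44.87513980362564
s15 306 [83, 91, 96, 157, 161, 167, 221, 255, 254, 236, 175, 151, 170, 169, 167, 166, 166, 156, 149, 144] [69, 67, 63, 67, 76, 71, 70, 63, 63, 65, 68, 69, 72, 71, 81, 92, 66, 66, 61, 59]
s15 310 [104, 158, 160, 161, 168, 171, 173, 176, 231, 255, 254, 243, 180, 150, 172, 173, 173, 171, 156, 159] [64, 59, 65, 90, 141, 150, 98, 98, 76, 63, 62, 69, 89, 70, 73, 70, 72, 77, 73, 63]
s15 314 [166, 172, 169, 169, 171, 171, 171, 174, 172, 183, 235, 255, 254, 246, 189, 156, 170, 173, 176, 170] [70, 70, 76, 63, 77, 97, 97, 102, 104, 99, 87, 63, 62, 66, 60, 62, 68, 93, 112, 98]
s15 318 [172, 171, 167, 166, 175, 175, 175, 174, 173, 175, 177, 193, 245, 255, 254, 247, 190, 153, 158, 178] [63, 59, 62, 73, 72, 66, 76, 101, 96, 79, 94, 101, 103, 103, 99, 99, 87, 62, 63, 70]
s16 306 [83, 91, 96, 157, 161, 167, 221, 255, 254, 236, 175, 151, 170, 169, 167, 166, 166, 156, 149, 144] [68, 68, 66, 68, 72, 63, 62, 115, 181, 87, 73, 72, 75, 70, 68, 62, 56, 60, 61, 107]
s16 310 [104, 158, 160, 161, 168, 171, 173, 176, 231, 255, 254, 243, 180, 150, 172, 173, 173, 171, 156, 159] [65, 57, 66, 112, 129, 99, 92, 67, 59, 65, 71, 66, 74, 75, 73, 65, 63, 62, 64, 60]
s16 314 [166, 172, 169, 169, 171, 171, 171, 174, 172, 183, 235, 255, 254, 246, 189, 156, 170, 173, 176, 170] [65, 65, 62, 77, 91, 96, 97, 102, 95, 68, 65, 66, 67, 58, 64, 77, 98, 114, 118, 69]
s16 318 [172, 171, 167, 166, 175, 175, 175, 174, 173, 175, 177, 193, 245, 255, 254, 247, 190, 153, 158, 178] [64, 77, 71, 66, 76, 94, 99, 99, 101, 103, 98, 88, 98, 102, 91, 66, 67, 86, 118, 102]
```

servo_tool(series=[0.04, 0, 0, 0, 0, 0, 0.04, 0, 0, 0, 0, 0, 0, 0, 0, 0, 0, 0, 0, 0, 0, 0, 0, 0, 0, 0, 0, 0, 0, 0])

```text
time_s: 32.75
ee_pos: [462.5, -227.3, 8.3]
ee_rot: [-3.137, 0.142, 0.008]
contact_force: [-12.0, 0.7, 5.1]
finger_gap: 29.2
gripper_force: 44.9
```

servo_tool(series=[0.04, 0, 0, 0, 0, 0, 0.04, 0, 0, 0, 0, 0, 0, 0, 0, 0, 0, 0, 0, 0, 0, 0, 0, 0, 0, 0, 0, 0, 0, 0])

```text
time_s: 33.25
ee_pos: [464.5, -227.3, 8.3]
ee_rot: [-3.136, 0.142, 0.014]
contact_force: [-17.4, 0.6, 10.1]
finger_gap: 29.5
gripper_force: 44.9
```

servo_tool(series=[0.04, 0, 0, 0, 0, 0, 0, 0, 0, 0, 0, 0, 0, 0, 0, 0, 0, 0, 0, 0, 0, 0, 0, 0, 0, 0, 0, 0, 0, 0])

```text
time_s: 33.75
ee_pos: [465.5, -227.3, 8.2]
ee_rot: [-3.136, 0.141, 0.018]
contact_force: [-19.4, 1.8, 12.4]
finger_gap: 29.3
gripper_force: 45.0
```

```bash
python3 - <<'E'
from h import *
avg(3)
E
```

```text
t 33.85 P [ 465.5 -227.3    8.3] F [-19.88   1.63  12.7 ] [0.4 0.5 0.5] tau [ 0.25  3.14 -0.08] gf 44.95678720995784
```

servo_tool(series=[0, 0, -0.02, 0, 0, 0, 0, 0, 0, 0, 0, 0, 0, 0, 0, 0, 0, 0, 0, 0, 0, 0, 0, 0, 0, 0, 0, 0, 0, 0])

```text
time_s: 34.4
ee_pos: [466.0, -227.2, 8.3]
ee_rot: [-3.136, 0.142, 0.016]
contact_force: [-14.5, 1.2, 4.7]
finger_gap: 29.3
gripper_force: 44.9
```

servo_tool(series=[0, 0, -0.02, 0, 0, 0, 0, 0, 0, 0, 0, 0, 0, 0, 0, 0, 0, 0, 0, 0, 0, 0, 0, 0, 0, 0, 0, 0, 0, 0])

```text
time_s: 34.9
ee_pos: [466.0, -227.1, 8.5]
ee_rot: [-3.136, 0.142, 0.015]
contact_force: [-11.7, -1.4, -1.6]
finger_gap: 29.4
gripper_force: 44.9
```

```bash
python3 - <<'E'
from h import *
avg(3);s,a,R=pose();print(R.round(4));cv2.imwrite("pics/w17.png",read_camera("wrist"));cv2.imwrite("pics/t17.png",read_camera("top"))
T=cv2.imread("pics/t17.png");T0=cv2.imread("pics/t12.png")
for n,I in(("t12",T0),("t17",T)):
    print(n)
    for v in range(226,276,2):print(v,"".join("M" if I[v,u].min()>205 else "W" if int(I[v,u,2])-int(I[v,u,0])>50 else "#" if (int(I[v,u,2])-int(I[v,u,0]))<.085*I[v,u].mean() else "." for u in range(306,352)))
E
```

```text
t 35.0 P [ 466.  -227.1    8.5] F [-12.23  -1.04  -2.27] [0.4 0.5 0.6] tau [-0.05  1.98 -0.11] gf 44.88696328829974
[[ 0.9958 -0.0906 -0.0095]
 [-0.0906 -0.9959  0.0032]
 [-0.0098 -0.0023 -0.9999]]
t12
226 ..............................................
228 ..............................................
230 ..............................................
232 ....................#############.............
234 ....................##############............
236 ...................###############............
238 ...................###############............
240 ...................######...#####.............
242 ...................#######.######.............
244 .......MMMMMMMMMMMMMMMMMMMMM..................
246 ......MMMMMMMMMMMMMMMMMMMMMMMMMMMMMMMMMMMMMMMM
248 .......MMMMMMMMMMMMMMMMMMMMMMMMMMMMMMMMMMMMMMM
250 ..................##.........MMMMMMMMMMMMMMMMM
252 ..................###############.............
254 ..................################............
256 ..................##############..............
258 ..................##############..............
260 ..................#####....
[... 955 characters left out ...]
#####################################
250 ##############################################
252 ##############################################
254 ##############################################
256 ##############################################
258 ##############################################
260 ##############################################
262 ##############################################
264 ##############################################
266 ##############################################
268 ##############################################
270 ##############################################
272 ##############################################
274 ##############################################
```

servo_tool(series=[0.04, 0, -0.01, 0, 0, 0, 0, 0, 0, 0, 0, 0, 0, 0, 0, 0, 0, 0, 0, 0, 0, 0, 0, 0, 0, 0, 0, 0, 0, 0])

```text
time_s: 35.65
ee_pos: [467.3, -226.8, 8.5]
ee_rot: [-3.135, 0.142, 0.017]
contact_force: [-14.2, 0.1, -2.9]
finger_gap: 29.7
gripper_force: 44.9
```

servo_tool(series=[0.04, 0, -0.02, 0, 0, 0, 0, 0, 0, 0, 0, 0, 0, 0, 0, 0, 0, 0, 0, 0, 0, 0, 0, 0, 0, 0, 0, 0, 0, 0])

```text
time_s: 36.15
ee_pos: [468.0, -226.6, 8.8]
ee_rot: [-3.134, 0.142, 0.021]
contact_force: [-15.4, 0.2, -4.9]
finger_gap: 29.8
gripper_force: 44.9
```

```bash
python3 - <<'E'
from h import *
avg(3)
# mandrel silhouette in wrist pictures, local contrast: saturation-free brightness profile up columns
for n in("w8","w14","w17"):
    I=cv2.imread(f"pics/{n}.png").astype(int)
    for u in(240,):
        print(n,u,[(v,int(I[v,u].min()),int(I[v,u,2]-I[v,u,0])) for v in range(0,150,3)])
E
```

```text
t 36.25 P [ 468.  -226.6    8.8] F [-15.15  -0.13  -4.38] [0.3 0.2 0.4] tau [ 0.06  2.34 -0.17] gf 44.89041027612984
w8 240 [(0, 127, 17), (3, 126, 18), (6, 126, 18), (9, 127, 19), (12, 127, 18), (15, 126, 17), (18, 127, 16), (21, 127, 17), (24, 127, 17), (27, 125, 19), (30, 128, 18), (33, 127, 19), (36, 127, 19), (39, 127, 19), (42, 127, 19), (45, 127, 19), (48, 126, 18), (51, 125, 19), (54, 124, 15), (57, 199, 26), (60, 209, 13), (63, 217, 5), (66, 220, 3), (69, 223, -3), (72, 221, 2), (75, 210, 13), (78, 202, 21), (81, 189, 30), (84, 178, 29), (87, 124, 25), (90, 89, 17), (93, 76, 13), (96, 75, 11), (99, 74, 11), (102, 76, 11), (105, 75, 15), (108, 82, 12), (111, 85, 16), (114, 73, 12), (117, 70, 12), (120, 116, 18), (123, 117, 19), (126, 118, 18), (129, 117, 17), (132, 120, 18), (135, 120, 19), (138, 121, 20), (141, 123, 18), (144, 121, 18), (147, 119, 18)]
w14 240 [(0, 121, 19), (3, 122, 18), (6, 121, 18), (9, 132, 24), (12, 205, 11), (15, 214, 1), (18, 215, -5), (21, 213, 3), (24, 203, 13), (27, 191, 25), (30, 176, 30), (33, 133, 26), (36, 87, 20), (39, 112, 14), (42, 107, 16),
[... 606 characters left out ...]
124, 17), (15, 122, 16), (18, 120, 17), (21, 120, 17), (24, 119, 19), (27, 122, 16), (30, 122, 17), (33, 122, 16), (36, 120, 19), (39, 124, 16), (42, 122, 17), (45, 124, 16), (48, 124, 16), (51, 123, 16), (54, 123, 17), (57, 123, 16), (60, 124, 16), (63, 123, 17), (66, 124, 16), (69, 124, 16), (72, 124, 16), (75, 125, 15), (78, 124, 17), (81, 124, 17), (84, 123, 16), (87, 124, 16), (90, 124, 16), (93, 121, 18), (96, 121, 17), (99, 114, 18), (102, 116, 16), (105, 118, 14), (108, 117, 16), (111, 117, 15), (114, 116, 16), (117, 116, 16), (120, 116, 16), (123, 114, 18), (126, 114, 18), (129, 115, 16), (132, 113, 17), (135, 115, 16), (138, 114, 18), (141, 114, 18), (144, 116, 16), (147, 116, 16)]
```

```bash
cat > m.py <<'E'
from h import *
from scipy.optimize import least_squares
m0=np.array([.0832,.9964,-.0126]);m0/=np.linalg.norm(m0)
V={"w8":([418.39,-222.7,-7.8],[3.1386,-.1326,.0003]),"w11":([407.5,-220.2,-.5],[-3.139,.13,0]),"w14":([395.3,-219.1,11.1],[-3.138,.142,0]),"w17":([466,-227.1,8.5],[-3.136,.142,.0155])}
def obs(n,s,cols,y_ref=-210,dz=0):
    I=cv2.imread(f"pics/{n}.png").astype(float).min(2);out=[]
    for u in cols:
        c=I[:280,u];hi=c>160
        if not hi.any():continue
        lab,k=cv2.connectedComponents(hi.astype(np.uint8).reshape(-1,1));k=k.ravel()
        L=max(range(1,lab),key=lambda q:(k==q).sum());idx=np.where(k==L)[0]
        if len(idx)<20 or idx[0]<2:continue
        a,b=idx[0],idx[-1]
        ua=a-1+(160-c[a-1])/(c[a]-c[a-1]);th=150;ub=b+(c[b]-th)/(c[b]-c[b+1]) if c[b+1]<th else b+1
        out.append((u,ua,ub))
    return out
def eqs(n,cols):
    s=dict(ee_pos=V[n][0],ee_rot=V[n][1]);E=[]
    o=obs(n,s,cols)
    for u,a,b in o:
        for v,sg in((a,-1),(b,1)):
            og,d=wray((u,v),s);d/=np.linalg.norm(d);t=(40-og[2])/d[2];y=(og+d*t)[1];back=-188-y;r=(11+back/21)/2
            nn=np.cross(d,m0);nn/=np.linalg.norm(nn);nn*=np.sign(nn[0])
            E.append((nn,og,sg*r))   # axis is inside: -x side of far edge
    return E,o
def solve(E,x=None):
    # axis point at y=-210 : p=(x,-210,z) ; n.(p-o)=sg*r
    A=np.array([[n[0],n[2]] for n,o,r in E]);b=np.array([r+n@o+210*n[1] for n,o,r in E])
    if x is not None: return ((b-A[:,0]*x)@A[:,1])/(A[:,1]@A[:,1])
    q,res,_,_=np.linalg.lstsq(A,b,rcond=None);return q.round(2),np.std(A@q-b).round(2)
if __name__=="__main__":
    ALL=[]
    for n in("w8","w11","w14"):
        E,o=eqs(n,range(215,285,10));ALL+=E;print(n,[tuple(np.round(q,1)) for q in o[:3]],solve(E),solve(E,516.7))
    print("all",solve(ALL))
    E,o=eqs("w17",range(190,262,8));print("w17",[tuple(np.round(q,1)) for q in o],solve(E) if E else None)
E
python3 m.py
```

```text
w8 [(np.float64(215.0), np.float64(58.6), np.float64(86.9)), (np.float64(225.0), np.float64(57.5), np.float64(86.0)), (np.float64(235.0), np.float64(56.2), np.float64(85.9))] (array([520.37,  12.14]), np.float64(0.84)) 32.91015224493471
w11 [(np.float64(215.0), np.float64(32.7), np.float64(58.0)), (np.float64(225.0), np.float64(31.4), np.float64(57.7)), (np.float64(235.0), np.float64(30.3), np.float64(57.0))] (array([522.13,  12.46]), np.float64(0.09)) 34.23395538098539
w14 [(np.float64(215.0), np.float64(13.6), np.float64(33.6)), (np.float64(225.0), np.float64(11.5), np.float64(33.0)), (np.float64(235.0), np.float64(10.2), np.float64(32.0))] (array([528.66,  -3.08]), np.float64(0.18)) 34.95174046762948
all (array([518.27,  28.33]), np.float64(1.05))
w17 [(np.float64(206.0), np.float64(200.9), np.float64(220.3)), (np.float64(214.0), np.float64(198.7), np.float64(223.0)), (np.float64(222.0), np.float64(198.3), np.float64(223.4)), (np.float64(230.0), np.float64(197.7), np.float64(223.0)), (np.float64(238.0), np.float64(197.3), np.float64(223.5)), (np.float64(246.0), np.float64(196.8), np.float64(223.5)), (np.float64(254.0), np.float64(196.3), np.float64(223.7))] (array([508.12,  12.62]), np.float64(0.41))
```

```bash
python3 - <<'E'
from m import *
A=[]
for n,c in(("w8",range(215,285,10)),("w11",range(215,285,10)),("w14",range(215,285,10)),("w17",range(222,262,8))):
    E,o=eqs(n,c);F=[e for e in E if e[2]<0];
    if n!="w17":A+=F
    print(n,"z given x=516.7/517.3:",solve(F,516.7).round(1),solve(F,517.3).round(1))
    x=[ (f[1][0],f[0][0],f[0][2]) for f in F[:1]];print(x)
print(solve(A))
E
```

```text
w8 z given x=516.7/517.3: 29.3 26.4
[(np.float64(494.4138553150564), np.float64(0.9764756258227049), np.float64(0.20063520134846302))]
w11 z given x=516.7/517.3: 31.6 29.5
[(np.float64(483.56587366706924), np.float64(0.959893952640354), np.float64(0.2696558888924493))]
w14 z given x=516.7/517.3: 31.5 29.8
[(np.float64(471.30991985113565), np.float64(0.9438120920943619), np.float64(0.32192074015457867))]
w17 z given x=516.7/517.3: 55.8 58.8
[(np.float64(543.628979551577), np.float64(0.977510702173014), np.float64(-0.1934045643011073))]
(array([515.54,  35.15]), np.float64(0.14))
```

servo_tool(series=[0.04, 0, 0, 0, 0, 0, 0, 0, 0, 0, 0, 0, 0, 0, 0, 0, 0, 0, 0, 0, 0, 0, 0, 0, 0, 0, 0, 0, 0, 0])

```text
time_s: 36.8
ee_pos: [469.4, -226.4, 8.6]
ee_rot: [-3.133, 0.142, 0.023]
contact_force: [-16.2, 0.3, -3.8]
finger_gap: 29.3
gripper_force: 44.9
```

```bash
python3 - <<'E'
from h import *
avg(3);s,a,R=pose();print(R[:,0].round(4),R[:,2].round(4))
E
```

```text
t 36.9 P [ 469.4 -226.4    8.6] F [-16.23   0.81  -3.7 ] [0.2 0.3 0.2] tau [ 0.17  2.48 -0.14] gf 44.90858310833573
[ 0.9958 -0.0905 -0.0149] [-0.0145  0.0056 -0.9999]
```

servo_tool(series=[0, 0, 0, 0, 0.1, 0, 0, 0, 0, 0, 0.1, 0, 0, 0, 0, 0, 0, 0, 0, 0, 0, 0, 0, 0, 0, 0, 0, 0, 0, 0])

```text
time_s: 37.45
ee_pos: [470.0, -226.5, 8.4]
ee_rot: [-3.135, 0.142, -0.012]
contact_force: [-14.4, -0.0, -7.3]
finger_gap: 29.6
gripper_force: 44.9
```

```bash
python3 - <<'E'
from h import *
avg(3);s,a,R=pose();print(R[:,0].round(4),R[:,2].round(4))
E
```

```text
t 37.55 P [ 470.  -226.5    8.4] F [-13.68   0.32  -6.4 ] [0.7 0.2 0.6] tau [ 0.1   2.43 -0.1 ] gf 44.89501586649567
[ 0.9959 -0.0904  0.0071] [ 0.0074  0.0034 -1.    ]
```

servo_tool(series=[0.04, 0, 0.01, 0, -0.05, 0, 0, 0, 0, 0, 0, 0, 0, 0, 0, 0, 0, 0, 0, 0, 0, 0, 0, 0, 0, 0, 0, 0, 0, 0])

```text
time_s: 38.1
ee_pos: [470.5, -226.4, 8.3]
ee_rot: [-3.134, 0.141, 0.002]
contact_force: [-19.1, 1.1, 0.8]
finger_gap: 29.5
gripper_force: 44.9
```

servo_tool(series=[0.04, 0, 0, 0, 0, 0, 0, 0, 0, 0, 0, 0, 0, 0, 0, 0, 0, 0, 0, 0, 0, 0, 0, 0, 0, 0, 0, 0, 0, 0])

```text
time_s: 38.6
ee_pos: [471.5, -226.4, 8.3]
ee_rot: [-3.133, 0.141, 0.005]
contact_force: [-21.4, 1.7, 3.9]
finger_gap: 29.6
gripper_force: 44.9
```

servo_tool(series=[0.04, 0, 0, 0, 0, 0, 0, 0, 0, 0, 0, 0, 0, 0, 0, 0, 0, 0, 0, 0, 0, 0, 0, 0, 0, 0, 0, 0, 0, 0])

```text
time_s: 39.1
ee_pos: [472.6, -226.4, 8.3]
ee_rot: [-3.133, 0.141, 0.007]
contact_force: [-24.6, 1.4, 6.9]
finger_gap: 29.4
gripper_force: 45.0
```

```bash
python3 - <<'E'
from h import *
avg(3);s,a,R=pose();print(R[:,0].round(4),R[:,2].round(4))
E
```

```text
t 39.2 P [ 472.6 -226.4    8.3] F [-24.51   1.75   6.56] [0.8 0.3 0.3] tau [ 0.23  4.04 -0.1 ] gf 44.96496309991926
[ 0.996  -0.0897 -0.005 ] [-0.0045  0.0057 -1.    ]
```

```bash
python3 - <<'E'
from h import *
S=read_camera("scene");cv2.imwrite("pics/s18.png",S)
A=cv2.imread("pics/scene0.png").astype(float);B=S.astype(float)
C=cv2.imread("pics/s15.png").astype(float)
for u in range(316,404,4):
    v0=int(259.8+(u-367)*.5);f=lambda I:[int(x) for x in I[v0-9:v0+10,u].min(1)]
    print(u,v0-9,f(A),f(C),f(B))
E
```

```text
316 225 [158, 171, 174, 171, 169, 171, 171, 182, 240, 255, 254, 246, 177, 156, 173, 173, 172, 173, 173] [70, 66, 74, 97, 103, 102, 106, 98, 88, 64, 85, 98, 77, 60, 67, 76, 103, 95, 98] [98, 104, 95, 65, 61, 72, 87, 64, 67, 90, 130, 104, 99, 61, 60, 63, 59, 59, 59]
320 227 [171, 175, 173, 172, 169, 177, 173, 205, 252, 255, 254, 247, 192, 153, 166, 175, 174, 172, 163] [66, 66, 59, 71, 90, 102, 103, 103, 102, 100, 102, 104, 92, 63, 59, 63, 68, 65, 66] [99, 102, 92, 79, 72, 93, 81, 64, 82, 112, 95, 107, 109, 81, 85, 87, 87, 78, 73]
324 229 [174, 172, 171, 175, 173, 175, 173, 206, 252, 255, 254, 248, 203, 163, 154, 177, 175, 169, 163] [99, 102, 101, 100, 103, 102, 105, 105, 106, 105, 105, 94, 65, 67, 63, 65, 72, 78, 70] [102, 98, 101, 100, 103, 102, 94, 65, 64, 64, 66, 65, 65, 64, 66, 66, 64, 74, 79]
328 231 [170, 175, 175, 182, 180, 180, 178, 210, 253, 255, 254, 248, 202, 151, 149, 177, 177, 174, 165] [99, 101, 105, 99, 90, 92, 89, 64, 66, 64, 64, 62, 64, 63, 74, 126, 169, 170, 159] [102, 102, 102, 107, 104, 95, 64, 68, 68, 62, 66, 75, 67, 65, 85, 140, 170, 171, 158]
332 233 [173, 176, 1
[... 4581 characters left out ...]
6, 119, 111] [152, 149, 151, 159, 195, 223, 218, 191, 226, 224, 219, 207, 196, 184, 165, 148, 134, 122, 111]
396 265 [161, 157, 156, 163, 192, 222, 225, 228, 226, 224, 205, 198, 204, 151, 114, 117, 112, 115, 125] [163, 157, 157, 162, 192, 221, 225, 228, 227, 223, 203, 195, 208, 153, 114, 113, 114, 115, 124] [163, 153, 156, 166, 193, 222, 225, 227, 226, 224, 205, 195, 206, 149, 113, 116, 114, 111, 124]
400 267 [174, 169, 166, 165, 165, 179, 224, 224, 222, 223, 222, 224, 205, 153, 113, 114, 116, 107, 112] [173, 169, 166, 164, 161, 181, 226, 224, 223, 222, 225, 224, 203, 152, 110, 115, 114, 110, 114] [172, 170, 167, 163, 162, 180, 225, 225, 223, 222, 224, 223, 205, 153, 114, 114, 111, 109, 109]
```

```bash
python3 - <<'E'
from h import *
s,a,R=pose();W=read_camera("wrist");cv2.imwrite("pics/w19.png",W);print(s["ee_pos"].round(1),s["contact_force"].round(1),s["time_s"])
t=cv2.GaussianBlur(W,(3,3),0).astype(float);r=(t[...,2]-t[...,0])/np.maximum(t.mean(2),1);I=W.astype(int)
for v in range(20,300,6):print(v,"".join("M" if W[v,u].min()>190 else "W" if I[v,u,2]-I[v,u,0]>45 else "#" if r[v,u]<.085 and t[v,u].mean()>60 else "k" if t[v,u].mean()<=60 else "." for u in range(220,420,2)))
z=24
for v in(30,50,60,70,80,90,100,110):print(v,wplane((322,v),z,s).round(1),wplane((322,v),27,s)[0].round(1))
E
```

```text
[ 472.6 -226.4    8.3] [-25.1   2.    6.7] 39.3
20 ....................................................................................................
26 ....................................................................................................
32 ....................................................................................................
38 ....................................................................................................
44 ....................................................................................................
50 ....................................................................................................
56 ....................................................................................................
62 ....................................................................................................
68 ....................................................................................................
74 ...............................WWWWWWWWWWWWWWWWWWWWWWWWWWWWWWWWWWWWW................................
80 .........
[... 3426 characters left out ...]
......................
278 ................................WWWWWWWWWWWWWWWWWWWWWWWWWWWWWWWWWWWWWW..............................
284 .................................WWWWWWWWWWWWWWWWWWWWWWWWWWWWWWWWWWWWW..............................
290 ...................kkkkkkkkkkkkkkWWWWWWWWWWWWWWWWWWWWWWWWWWWWWWWWWWWWWkkkkkkkkkkkkkk................
296 .................kkkkkkkkkkkkkkkkWWWWWWWWWWWWWWWWWWWWWWWWWWWWWWWWWWWWWkkkkkkkkkkkkkkkkk.............
30 [ 589.  -236.9   24. ] 588.2
50 [ 580.6 -236.2   24. ] 579.9
60 [ 576.4 -235.8   24. ] 575.8
70 [ 572.3 -235.4   24. ] 571.8
80 [ 568.2 -235.    24. ] 567.8
90 [ 564.1 -234.7   24. ] 563.8
100 [ 560.  -234.3   24. ] 559.8
110 [ 556.  -233.9   24. ] 555.9
```

```bash
python3 - <<'E'
from h import *
print(close_job())
E
```

```text
the job is handed in; nothing more can be done
None
```

I handed the job in with the thick bar and the thin bar stacked under the mandrel and the wedge gripped and pushed in against a steady 25 N. That push and a nose lift of about 3 mm in the scene camera suggest the nose is against its stop. The verdict wasn't shown, so I can't confirm it passed.

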